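# Fit the keyed sharpening wheel

## Task

Get the bench sharpener ready for use: swing its drop-down front with the tool-rest bar all the way down, fit the loose sharpening wheel on the spindle, hub upward, turned so that its keyways take the two drive keys and it drops fully home, flat on the seat, and then swing the front up again until it is fully shut.

Things in the scene. Friction and masses are not known exactly. Their poses are not given: they have to be found in the camera images.
- flap_hinge (a point): middle of the front's hinge axis, fixed on the sharpener (grey motor base 160 x 160 mm, open-topped dust tray on it whose other three walls reach 104 mm above the bench). x points to the sharpener's back, y is the hinge axis, z up; the spindle's axis stands 76 mm behind it along x. The front opens towards -x and down, turning about -y.
- flap (a joint): the sharpener's front: aluminium plate 141 mm wide, 36 mm high, hinged at its bottom edge, carrying the tool-rest bar. 0 rad = shut (upright), 1.65 rad = down on its stop. It swings freely: let go below about 0.2 rad it falls shut by its weight, past about 0.45 rad it falls down to the stop. About 2 N at the bar moves it.
- flap_bar (a point): middle of the tool-rest bar: round steel, 10 mm diameter, along y, free over 95 mm between two arms. Shut, it lies 28 mm behind and 58 mm above the hinge: over the wheel's place, so no wheel passes it; 48 mm in front of the spindle's axis and 32 mm above a fitted wheel's face (bar's centre). Down on the stop it lies 60 mm in front of the hinge and 23 mm above it.
- spindle_seat (a point): centre of the seat, the top of a dark steel flange of 42 mm diameter on which the wheel's flat underside rests when home; z up. From it rises the shaft, 16 mm diameter, tip 48 mm above the seat, tapered over the last 8 mm to 9 mm. Two opposite drive keys stand out along this point's x axis: 6 mm wide, reaching 13 mm from the axis and 14 mm above the seat. Held by its gear motor: light forces do not turn it.
- wheel_hub (a point): centre of the loose wheel's hub, half-way up, on its axis; z up. Hub: round, 36 mm diameter, 38 mm high, standing on the face of an aluminium disc of 124 mm diameter, 18 mm thick, with a dark abrasive ring. The point is 37 mm above the flat underside, 19 mm above the face, 19 mm below the hub's top. 0.4 to 0.65 kg.
- hub_top (a point): centre of the top of the wheel's hub, 56 mm above its underside. Here the bore opens: 19.2 mm diameter, straight through, with two opposite keyways 9 mm wide along this point's x axis, reaching 14.5 mm from the axis (either way round fits). Not in line with the keys, the wheel stops on top of them, 14 mm above the seat.

How it is judged:
By the outcome, as a careful person would: the job done as asked, in the order asked, and still so for the second after the job is handed in, with the robot touching nothing.
It also fails if it takes over 61 s, if anything falls off the work surface, if the arm or the gripper's body presses on something with over 40 N, if the wrist force passes 120 N, or if a joint passes its speed limit or range.

## Robot

A 6-joint arm with a two-finger parallel gripper is mounted at the origin on the work surface; the furniture and walls round the work are solid. World frame = base frame: x ahead of the robot, y to its left, z up, the work surface at z = 0. Lengths are in m, angles in rad, forces in N, time in s.
With the tool pointing down it reaches from about 0.425 to 0.95 m from the base axis. Payload 3.5 kg.
Tool frame: the origin (TCP) lies at the very end of the fingers, on their centre line; the grasp point (between the pads) lies 19 mm behind it (manip.grasp_offset is the distance from the TCP to the grasp point, in m); z points along the fingers, x is the direction in which the jaws open and shut, and the axes are right-handed (so a half turn about z gives the same grasp; the last joint's range is limited). The gripper opens to 85 mm and grips with 20 to 120 N. Pads are 22 mm wide; open, the fingers measure 114 mm over their backs; the gripper's body (76 mm by 85 mm) begins 54 mm behind the grasp point. The pads swing forward as they close: fully open they stand 13 mm farther back than shut.
Start: joints at [1.151, 0.286, 1.577, -0, 1.279, -0.15], TCP at [0.18, 0.651, 0.231] pointing down, gripper open.
Joint ranges: [-2.77, 2.77], [-0.9, 2.22], [0.21, 2.48], [-1.53, 4.67], [0.24, 2.81], [-2.84, 2.84]. Speed limits (rad/s): [2.79, 2.79, 3.14, 3.14, 3.14, 3.14].

## Interface

Orientations are given as [roll, pitch, yaw] about the fixed x, y, z axes, in that order (R = Rz(yaw) Ry(pitch) Rx(roll)).
In Python, from plant import manip gives the robot as it stands. The module is installed in compiled form; this text tells all that it offers.
- The arm moves only by the tool carry_out, never from a script. Its argument "increments" is a list of rows, each an object of numbers: "tx", "ty", "tz": the shift along the tool's x, y, z in mm; "turn": the turn about the tool's z in degrees. A call has 1 to 20 rows; each row shifts and turns the pose as measured when the row begins, along the tool's axes as they then stand; what a row does not reach is not made up. A row lasts 1/10 s, in which the tool goes at most 50 mm and 8.59 degrees, less where a joint would pass 70% of its speed; a pose out of reach is approached as far as the arm can. A call is refused whole if a number of a shift passes 50 or a number of a turn 8.59, either way. A call with a gripper value outside its range is refused whole. "grip" is the opening in per cent of the stroke, from 0 (shut) to 100 (fully open), set as the call begins (left out, the last holds). The fingers move at their own pace and stop on an object; the grip force is fixed at half the most. Time passes only in rows, so rows that do not move let the fingers close. It gives the time, the measured TCP pose, the force and the opening at its end, in the units of the state.
- manip.state(): the state, without advancing time (a new reading comes with each control period).
- manip.get_image(name): name is "side" or "top" or "wrist"; returns a dict with "pixels" (400x640x3 uint8, red, green, blue), "intrinsics" (3x3 intrinsics, pixels), "world_from_camera" (4x4, takes a point from camera to world coordinates). Camera axes: x right, y down, z forward; pixel columns grow to the right and rows downward; lengths in m; the calibration is good to about 2 mm. A picture is of the moment at which its call begins. There is no depth.
- manip.close_job(): hands the job in, once; it reports no verdict.
The state is a dict: "time_s": time; "joint_pos": joint angles; "qvel": joint speeds; "tau": joint torques, N m; "ee_pos": TCP position; "eef_rot": TCP orientation; "ft_force": force on the tool from outside, world axes, zero at the start; "moment": the same for the moment, N m; "opening": finger opening in m.
Only numpy, scipy, OpenCV 4.12 (cv2) and the standard library are available. Lean on these libraries where they do the work, as an engineer would, in place of code of your own. Each camera call takes 0.05 s, during which the arm holds its last target.

## Working session

There is one attempt and no reset: what is moved stays moved. The work goes in short steps, Python scripts to look and compute and a tool call to move; the robot and the scene stay as the last step left them, time stands still between calls to the robot, and variables do not carry over. Pictures are saved under pics/ and viewed, and the job is handed in when it is done.

Besides the shell and the picture viewer there is one more tool, called after ">>>" as name(argument=value, ...), one argument or row to a line, values as JSON. carry_out: Moves the arm, as the interface text tells. Its arguments: {"type":"object","properties":{"increments":{"type":"array"},"grip":{"type":"number"}},"required":["increments"]}

```bash
mkdir -p pics; cat > h.py <<'E'
import numpy as np, cv2
from plant import manip
def shot(n,tag):
    im=manip.get_image(n); np.savez(f'{tag}.npz',p=im['pixels'],K=im['intrinsics'],T=im['world_from_camera'])
    cv2.imwrite(f'pics/{tag}.png',cv2.cvtColor(np.array(im['pixels']),cv2.COLOR_RGB2BGR)); return im
def load(tag):
    d=np.load(f'{tag}.npz'); return d['p'],d['K'],d['T']
def ray(tag,uv):
    p,K,T=load(tag); d=T[:3,:3]@np.linalg.inv(K)@np.array([uv[0],uv[1],1.]); return T[:3,3],d
def onplane(tag,uv,z):
    o,d=ray(tag,uv); return o+d*(z-o[2])/d[2]
def proj(tag,P):
    p,K,T=load(tag); c=np.linalg.inv(T)@np.append(P,1); q=K@c[:3]; return q[:2]/q[2]
def tri(t1,a,t2,b):
    o1,d1=ray(t1,a);o2,d2=ray(t2,b);d1/=np.linalg.norm(d1);d2/=np.linalg.norm(d2)
    s=np.linalg.lstsq(np.c_[d1,-d2],o2-o1,rcond=None)[0]
    A=o1+d1*s[0];B=o2+d2*s[1]; return (A+B)/2,np.linalg.norm(A-B)
E
python3 - <<'E'
from h import *
for n in ['side','top','wrist']:
    im=shot(n,n+'0'); print(n,im['world_from_camera'].round(3).tolist(),im['intrinsics'].round(1).tolist())
s=manip.state(); print({k:np.round(v,3).tolist() for k,v in s.items()}, manip.grasp_offset)
E
```

```text
side [[0.956, -0.131, 0.262, 0.215], [-0.293, -0.408, 0.865, -0.754], [-0.007, -0.904, -0.428, 0.554], [0.0, 0.0, 0.0, 1.0]] [[519.7, 0.0, 309.9], [0.0, 519.7, 193.3], [0.0, 0.0, 1.0]]
top [[-0.023, -0.993, 0.118, 0.392], [-0.999, 0.018, -0.04, 0.153], [0.038, -0.119, -0.992, 0.976], [0.0, 0.0, 0.0, 1.0]] [[427.8, 0.0, 323.2], [0.0, 427.8, 200.1], [0.0, 0.0, 1.0]]
wrist [[0.266, 0.928, 0.26, 0.114], [0.964, -0.256, -0.074, 0.669], [-0.002, 0.27, -0.963, 0.371], [0.0, 0.0, 0.0, 1.0]] [[290.3, 0.0, 322.8], [0.0, 290.3, 201.0], [0.0, 0.0, 1.0]]
{'time_s': 0.15, 'joint_pos': [1.151, 0.287, 1.578, -0.0, 1.279, -0.15], 'qvel': [0.001, -0.001, -0.004, -0.001, 0.002, -0.001], 'tau': [0.001, -40.66, -29.314, -0.0, 0.004, 0.0], 'ee_pos': [0.18, 0.65, 0.23], 'eef_rot': [-3.141, 0.002, 1.301], 'ft_force': [0.009, 0.321, -0.544], 'moment': [0.01, 0.033, 0.047], 'opening': 0.085} 0.0187
```

View pics/side0.png

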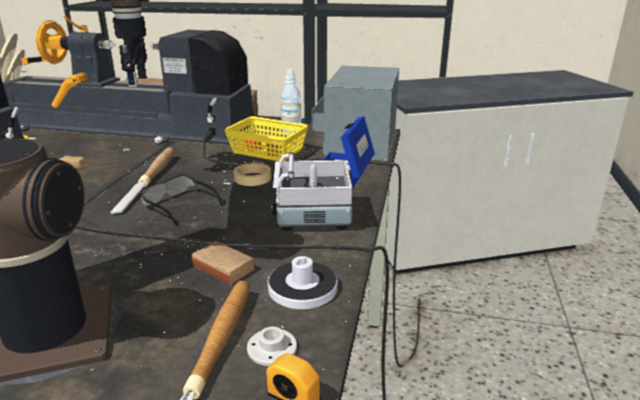

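View pics/top0.png

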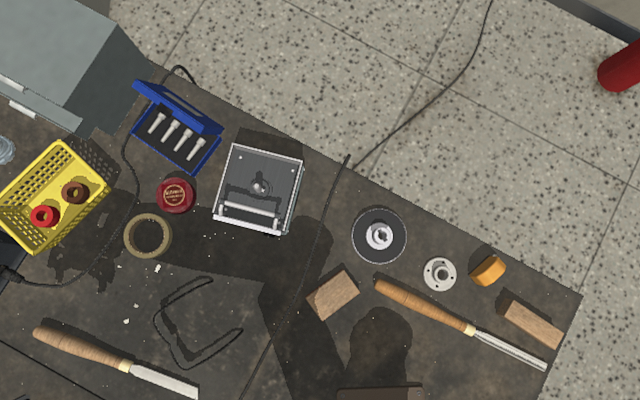

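View pics/wrist0.png

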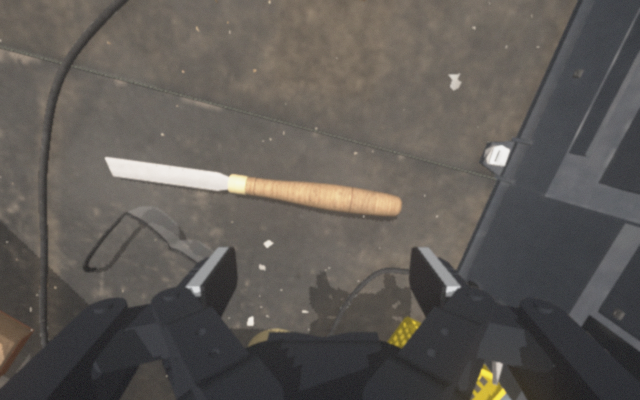

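The top view shows the sharpener at about (258,190), with the bar along its lower edge at (250,205), and the wheel at (379,236). I'll enlarge both to measure them.

```bash
python3 - <<'E'
from h import *
for t,(u,v,w,hh),n in [('top0',(200,130,120,120),'zs'),('top0',(340,195,80,80),'zw'),('side0',(255,140,120,100),'ss'),('side0',(255,245,100,75),'sw')]:
    c=load(t)[0][v:v+hh,u:u+w]; k=min(600//hh,800//w); cv2.imwrite(f'pics/{n}.png',cv2.resize(c[:,:,::-1],None,fx=k,fy=k,interpolation=cv2.INTER_CUBIC)); print(n,k)
E
```

```text
zs 5
zw 7
ss 6
sw 8
```

View pics/zs.png

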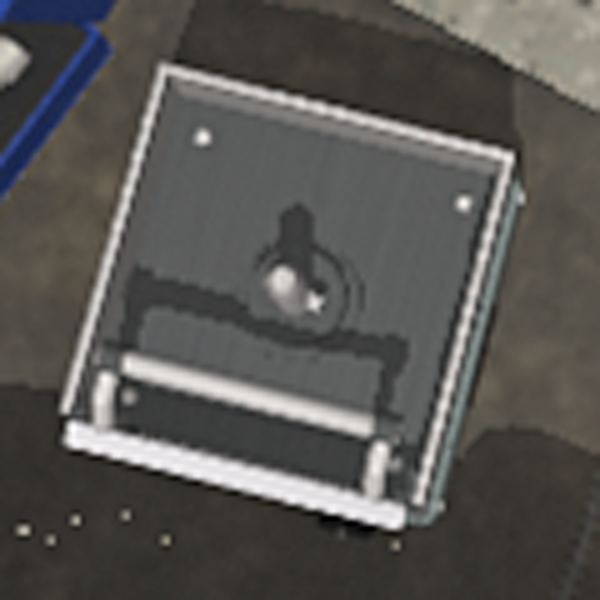

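View pics/zw.png

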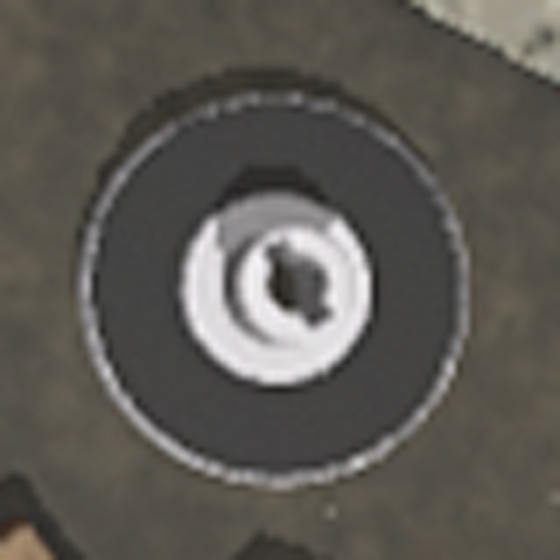

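View pics/ss.png

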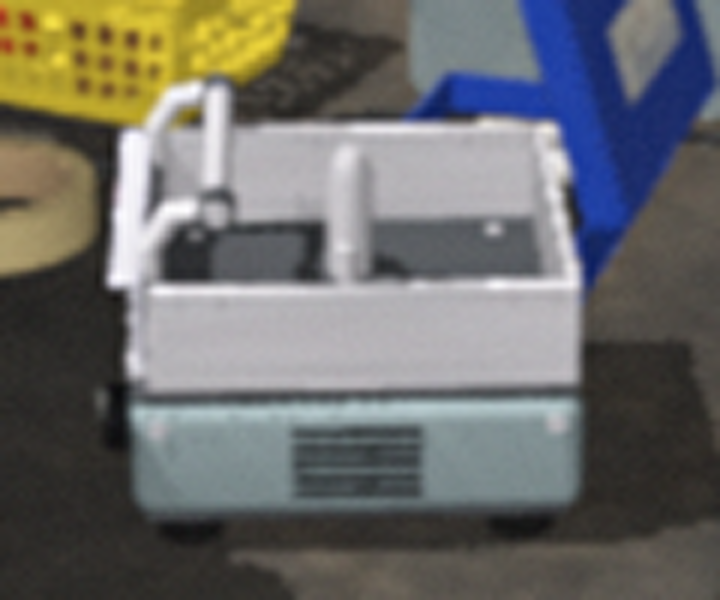

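View pics/sw.png

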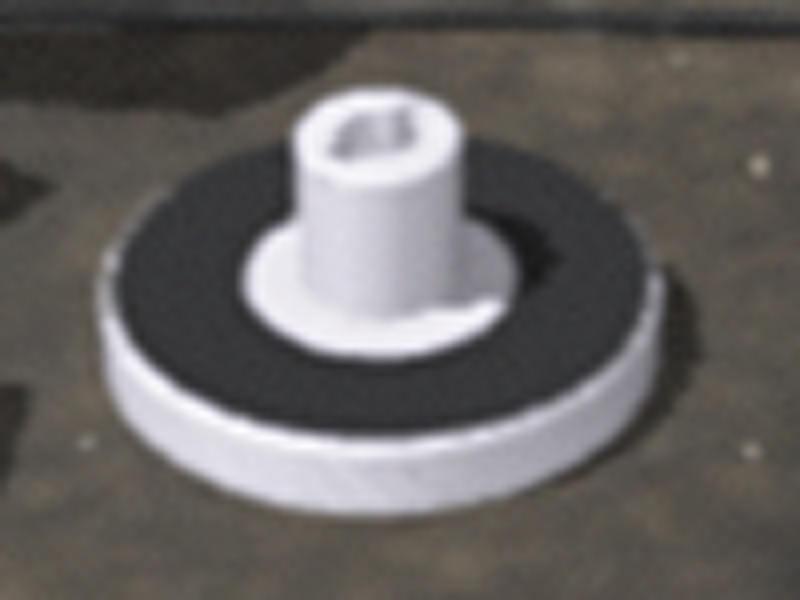

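```bash
python3 - <<'E'
from h import *
def uz(U,k,o): return [(U[0]+.5)/k-.5+o[0],(U[1]+.5)/k-.5+o[1]]
S=(200,130)
for n,U,z in [('BL',(163,65),.104),('BR',(513,155),.104),('FL',(67,413),.104),('FR',(420,505),.104)]:
    print(n,onplane('top0',uz(U,5,S),z).round(4))
# spindle tip: triangulate
print('tip',tri('top0',uz((280,278),5,S),'side0',uz((348,148),6,(255,140))))
# bar mid
print('bar',tri('top0',uz((250,394),5,S),'side0',uz((215,145),6,(255,140))))
print('barL',tri('top0',uz((122,364),5,S),'side0',uz((216,88),6,(255,140))))
print('barR',tri('top0',uz((380,424),5,S),'side0',uz((216,208),6,(255,140))))
W=(340,195)
print('disc', onplane('top0',uz((275,290),7,W),.018), 'hub',onplane('top0',uz((305,280),7,W),.056))
print('hub tri',tri('top0',uz((305,280),7,W),'side0',uz((380,136),8,(255,245))))
for U in [(280,248),(320,318)]: print('kw',onplane('top0',uz(U,7,W),.056))
for n,U in [('a',(345,132)),('b',(415,115))]: print(n,onplane('side0',uz(U,8,(255,245)),.056))
E
```

```text
BL [0.6192 0.3033 0.104 ]
BR [0.5792 0.1591 0.104 ]
FL [0.4752 0.3416 0.104 ]
FR [0.435  0.1993 0.104 ]
tip (array([0.52639704, 0.25295526, 0.12430471]), np.float64(0.0008423250546539845))
bar (array([0.47954277, 0.2647099 , 0.12684866]), np.float64(0.0006297805953515355))
barL (array([0.49280554, 0.31457233, 0.12908917]), np.float64(0.0018937132500083144))
barR (array([0.46644302, 0.21367589, 0.12457577]), np.float64(0.0001061823596180914))
disc [ 0.42262891 -0.0093774   0.018     ] hub [ 0.42429742 -0.01236478  0.056     ]
hub tri (array([ 0.42437754, -0.01233303,  0.05630028]), np.float64(0.00018598808576632584))
kw [ 0.43431092 -0.00499005  0.056     ]
kw [ 0.41252997 -0.01655176  0.056     ]
a [ 0.41773157 -0.00802818  0.056     ]
b [ 0.43433813 -0.00609898  0.056     ]
```

```bash
cat >> h.py <<'E'
from scipy.spatial.transform import Rotation as Ro
def delta(P,yaw=None):
    s=manip.state(); R=Ro.from_euler('xyz',s['eef_rot']).as_matrix()
    d=R.T@(np.array(P)-s['ee_pos'])*1000
    print('pos',np.round(s['ee_pos'],4),'rpy deg',np.degrees(s['eef_rot']).round(2),'F',np.round(s['ft_force'],1),'open',round(s['opening'],4),'t',s['time_s'])
    print('tool delta mm',d.round(1), 'turn deg', None if yaw is None else round((-(yaw-np.degrees(s['eef_rot'][2]))+90)%180-90,2))
E
python3 - <<'E'
from h import *
delta([.507,.283,.231],75)
E
```

```text
pos [0.1797 0.6501 0.2302] rpy deg [-1.7999e+02  1.1000e-01  7.4540e+01] F [ 0.   0.3 -0.5] open 0.0851 t 0.15
tool delta mm [-2.666e+02  4.133e+02 -4.000e-01] turn deg -0.46
```

>>> carry_out(
  increments=[
    {"tx": -26, "ty": 41},
    {"tx": -26, "ty": 41},
    {"tx": -26, "ty": 41},
    {"tx": -26, "ty": 41},
    {"tx": -26, "ty": 41},
    {"tx": -26, "ty": 41},
    {"tx": -26, "ty": 41},
    {"tx": -26, "ty": 41},
    {"tx": -26, "ty": 41},
  ],
  grip=0,
)

```text
invalid input at $.increments[0]: expected keys tx, ty, tz, turn
```

```bash
python3 - <<'E'
from h import *
shot('wrist','wrist1')
delta([.507,.283,.231],75)
E
```

```text
pos [0.1797 0.6502 0.2304] rpy deg [-1.7999e+02  9.0000e-02  7.4540e+01] F [-0.3  0.5  0.2] open 0.0857 t 0.2
tool delta mm [-2.667e+02  4.133e+02 -3.000e-01] turn deg -0.46
```

View pics/wrist1.png

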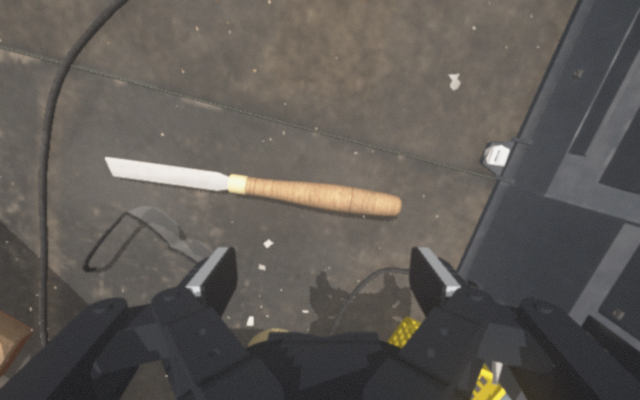

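The call was refused because every row needs all four keys. The wrist picture still shows the starting view, with the fingers at the bottom and a chisel at (250,185).

>>> carry_out(
  increments=[
    {"tx": -26, "ty": 41, "tz": 0, "turn": 0},
    {"tx": -26, "ty": 41, "tz": 0, "turn": 0},
    {"tx": -26, "ty": 41, "tz": 0, "turn": 0},
    {"tx": -26, "ty": 41, "tz": 0, "turn": 0},
    {"tx": -26, "ty": 41, "tz": 0, "turn": 0},
    {"tx": -26, "ty": 41, "tz": 0, "turn": 0},
    {"tx": -26, "ty": 41, "tz": 0, "turn": 0},
    {"tx": -26, "ty": 41, "tz": 0, "turn": 0},
    {"tx": -26, "ty": 41, "tz": 0, "turn": 0},
    {"tx": -26, "ty": 41, "tz": 0, "turn": 0},
  ],
  grip=0,
)

```text
time_s: 1.2
ee_pos: [0.5113, 0.2837, 0.228]
eef_rot: [-3.14, 0.001, 1.314]
ft_force: [0.8, 0.6, -0.1]
opening: 0.0
```

```bash
python3 - <<'E'
from h import *
shot('wrist','wrist2')
delta([.507,.283,.231],75)
E
```

```text
pos [0.5162 0.2782 0.2281] rpy deg [179.79   0.25  74.96] F [ 3.1 -2.5  0.4] open 0.0002 t 1.25
tool delta mm [  2.3 -10.2  -2.9] turn deg -0.04
```

View pics/wrist2.png

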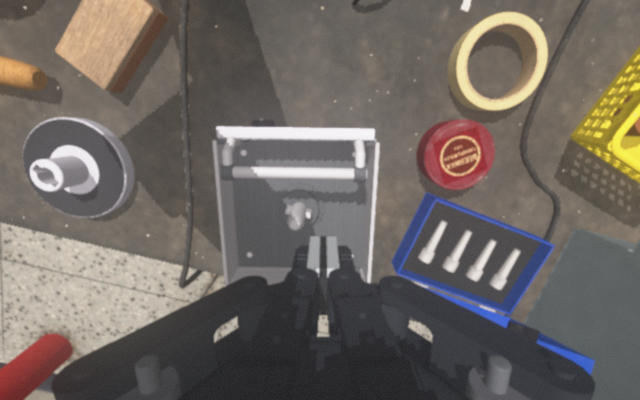

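The wrist view shows the shut front, its bar at (300,172) and the shaft near (297,213). The bar is parallel to the jaw axis. I'll go down behind the bar.

>>> carry_out(
  increments=[
    {"tx": 2, "ty": -10, "tz": 0, "turn": 0},
    {"tx": 0, "ty": 0, "tz": 0, "turn": 0},
    {"tx": 0, "ty": 0, "tz": 25, "turn": 0},
    {"tx": 0, "ty": 0, "tz": 25, "turn": 0},
    {"tx": 0, "ty": 0, "tz": 15, "turn": 0},
    {"tx": 0, "ty": 0, "tz": 0, "turn": 0},
  ],
)

```text
time_s: 1.85
ee_pos: [0.505, 0.2848, 0.1618]
eef_rot: [3.137, 0.003, 1.31]
ft_force: [-0.5, 0.2, -0.4]
opening: 0.0
```

```bash
python3 - <<'E'
from h import *
shot('wrist','wrist3')
delta([.507,.283,.108],75)
bar=np.array([.4795,.2647,.127])
for s in (-1,0,1): print(proj('wrist3',bar+s*.0475*np.array([.259,.966,0])))
E
```

```text
pos [0.5056 0.2851 0.1631] rpy deg [1.7968e+02 9.0000e-02 7.5040e+01] F [-0.4  0.9  0.1] open 0.0001 t 1.9
tool delta mm [-1.6  1.6 55.1] turn deg 0.04
[204.86372188 199.79304201]
[280.4219326  199.94200088]
[356.07097988 200.09113882]
```

View pics/wrist3.png

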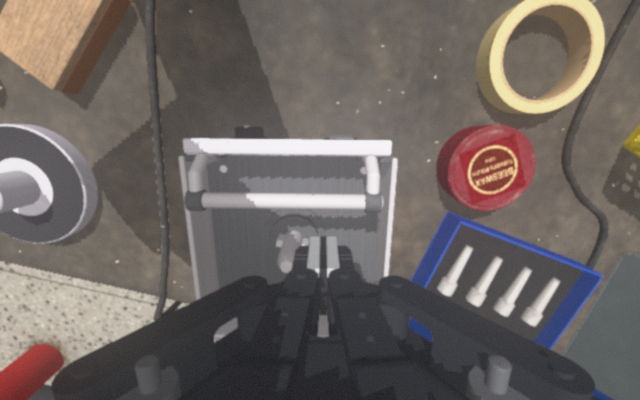

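>>> carry_out(
  increments=[
    {"tx": 0, "ty": 1, "tz": 22, "turn": 0},
    {"tx": 0, "ty": 0, "tz": 20, "turn": 0},
    {"tx": 0, "ty": 0, "tz": 10, "turn": 0},
    {"tx": 0, "ty": 0, "tz": 0, "turn": 0},
    {"tx": 0, "ty": -8, "tz": 0, "turn": 0},
    {"tx": 0, "ty": -8, "tz": 0, "turn": 0},
    {"tx": 0, "ty": -8, "tz": 0, "turn": 0},
    {"tx": 0, "ty": 0, "tz": 0, "turn": 0},
  ],
)

```text
time_s: 2.7
ee_pos: [0.4872, 0.2962, 0.1206]
eef_rot: [3.12, -0.009, 1.314]
ft_force: [-0.2, -0.7, -0.3]
opening: -0.0001
```

```bash
python3 - <<'E'
from h import *
shot('wrist','wrist4')
delta([.4528+.001,.2724,.108],75)
E
```

```text
pos [0.4877 0.2962 0.1208] rpy deg [178.72  -0.55  75.3 ] F [-0.1 -0.1  0.9] open -0.0001 t 2.75
tool delta mm [-31.7 -27.   11.9] turn deg 0.3
```

View pics/wrist4.png

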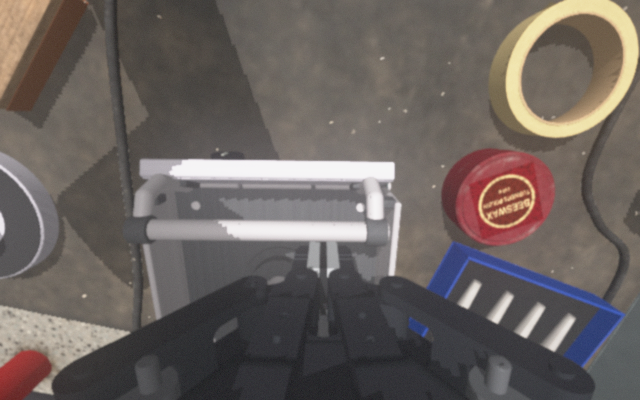

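>>> carry_out(
  increments=[
    {"tx": 0, "ty": 0, "tz": 10, "turn": 0},
    {"tx": 0, "ty": 0, "tz": 6, "turn": 0},
    {"tx": 0, "ty": -12, "tz": 0, "turn": 0},
    {"tx": 0, "ty": -12, "tz": 0, "turn": 0},
    {"tx": 0, "ty": -10, "tz": 0, "turn": 0},
    {"tx": 0, "ty": 0, "tz": 0, "turn": 0},
    {"tx": 0, "ty": 0, "tz": 0, "turn": 0},
  ],
)

```text
time_s: 3.45
ee_pos: [0.4508, 0.3054, 0.1016]
eef_rot: [3.122, -0.008, 1.314]
ft_force: [0.7, -0.0, 0.0]
opening: 0.0001
```

```bash
python3 - <<'E'
from h import *
shot('wrist','wrist5')
delta([.4528+.001,.2724,.108],75)
E
```

```text
pos [0.4508 0.3054 0.1015] rpy deg [178.88  -0.46  75.31] F [-0.   0.4  0. ] open 0.0002 t 3.5
tool delta mm [-31.1  11.4  -6.5] turn deg 0.31
```

View pics/wrist5.png

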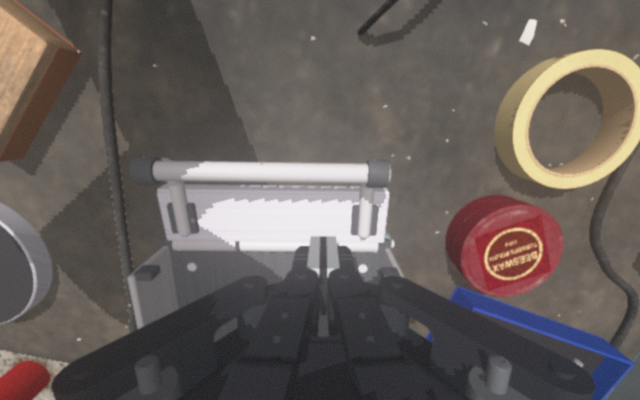

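The front is down: the bar is at (265,172), outside the tray, and the plate lies flat. I'll lift and look straight at the keys.

>>> carry_out(
  increments=[
    {"tx": 0, "ty": 2, "tz": -30, "turn": 0},
    {"tx": -5, "ty": 10, "tz": -35, "turn": 0},
    {"tx": -10, "ty": 25, "tz": -30, "turn": 0},
    {"tx": -10, "ty": 30, "tz": 0, "turn": 0},
    {"tx": -8, "ty": 25, "tz": 0, "turn": 0},
    {"tx": 0, "ty": 12, "tz": 0, "turn": 0},
    {"tx": 0, "ty": 0, "tz": 0, "turn": 0},
    {"tx": 0, "ty": 0, "tz": 0, "turn": 0},
  ],
)

```text
time_s: 4.3
ee_pos: [0.5445, 0.245, 0.2026]
eef_rot: [3.121, -0.008, 1.315]
ft_force: [-0.1, -0.2, 0.3]
opening: -0.0003
```

```bash
python3 - <<'E'
from h import *
shot('wrist','wrist6'); shot('top','top6'); shot('side','side6')
delta([.545,.262,.20],75)
p=load('wrist6')[0]; c=p[110:260,200:400]; cv2.imwrite('pics/w6z.png',cv2.resize(c[:,:,::-1],None,fx=4,fy=4,interpolation=cv2.INTER_CUBIC))
p=load('side6')[0]; c=p[140:240,240:370]; cv2.imwrite('pics/s6z.png',cv2.resize(c[:,:,::-1],None,fx=6,fy=6,interpolation=cv2.INTER_CUBIC))
E
```

```text
pos [0.5439 0.2454 0.2025] rpy deg [178.83  -0.44  75.4 ] F [ 0.4  1.  -0.8] open -0.0001 t 4.45
tool delta mm [16.3 -3.2  2.5] turn deg 0.4
```

View pics/wrist6.png

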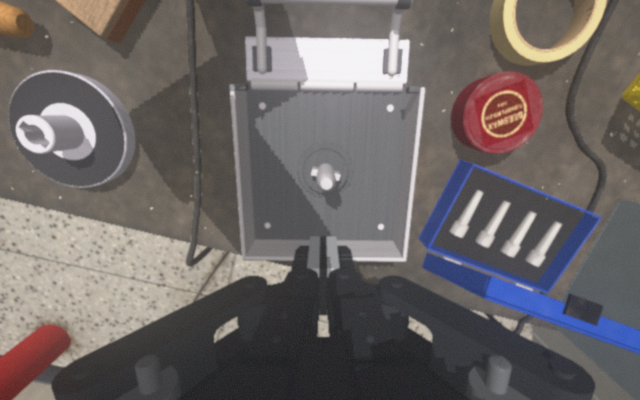

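View pics/w6z.png

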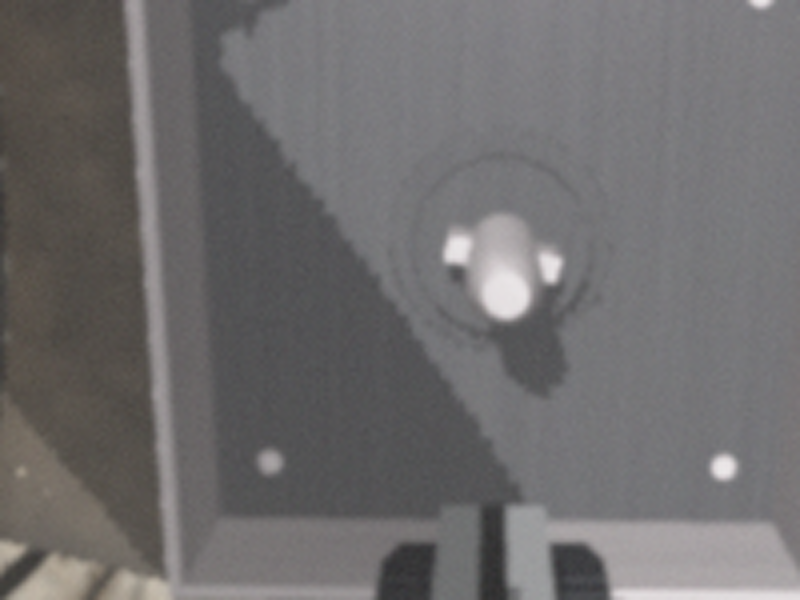

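View pics/s6z.png

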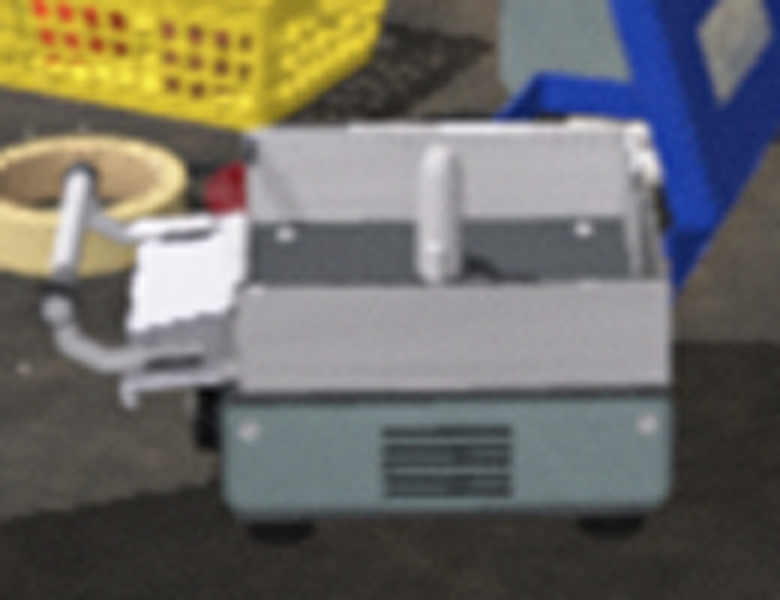

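```bash
python3 - <<'E'
from h import *
uz=lambda U:[(U[0]+.5)/4-.5+200,(U[1]+.5)/4-.5+110]
for z in(.089,.091):
  a=onplane('wrist6',uz((459,247)),z);b=onplane('wrist6',uz((551,266)),z);d=b-a
  print(a.round(4),b.round(4),'len',np.hypot(*d[:2]),'mid',((a+b)/2).round(4),'ang',np.degrees(np.arctan2(d[1],d[0])))
for U in[(413,245),(593,245),(503,155),(503,338)]: print(onplane('wrist6',uz(U),.0765).round(4))
us=lambda U:[(U[0]+.5)/6-.5+240,(U[1]+.5)/6-.5+140]
print('tip',tri('wrist6',uz((507,297)),'side6',us((441,149))), onplane('wrist6',uz((507,297)),.1245))
# lines of key edges
# outer corners refined by threshold
p=load('wrist6')[0][150:195,305:350].astype(int).mean(2)
m=(p>190).astype(np.uint8); n,l,s,c=cv2.connectedComponentsWithStats(m); print(s[:, :].tolist(),(c+[305,150]).round(2).tolist())
E
```

```text
[0.522  0.2449 0.089 ] [0.5313 0.2635 0.089 ] len 0.020845603825993656 mid [0.5267 0.2542 0.089 ] ang 63.426617939237026
[0.5217 0.245  0.091 ] [0.5309 0.2635 0.091 ] len 0.020680925712963507 mid [0.5263 0.2543 0.091 ] ang 63.42661793923675
[0.5211 0.2338 0.0765]
[0.5318 0.2742 0.0765]
[0.5064 0.2591 0.0765]
[0.5481 0.2484 0.0765]
tip (array([0.52785538, 0.25363659, 0.1234346 ]), np.float64(0.0006601012763535338)) [0.52726973 0.25374822 0.1245    ]
[[0, 0, 45, 45, 1821], [6, 19, 7, 7, 37], [30, 23, 5, 7, 27], [15, 24, 12, 15, 140]] [[327.22, 171.22], [314.08, 171.84], [336.96, 175.93], [325.65, 181.46]]
```

The front is fully down on its stop. The keys are at zoomed (459,247) and (551,266), giving a key angle of about 64°, and the spindle is at about (0.527, 0.254) with the seat near z = 0.0765. The 42 mm ring and the 124 mm tip height both check. Next I'll go over to the wheel.

>>> carry_out(
  increments=[
    {"tx": -25, "ty": -2, "tz": 0, "turn": 0},
    {"tx": -45, "ty": -3, "tz": 0, "turn": 0},
    {"tx": -45, "ty": -3, "tz": 0, "turn": 0},
    {"tx": -45, "ty": -3, "tz": 0, "turn": 0},
    {"tx": -45, "ty": -3, "tz": 0, "turn": 0},
    {"tx": -40, "ty": -3, "tz": 0, "turn": 0},
    {"tx": -20, "ty": 0, "tz": 0, "turn": 0},
    {"tx": 0, "ty": 0, "tz": 0, "turn": 0},
    {"tx": 0, "ty": 0, "tz": 0, "turn": 0},
  ],
  grip=100,
)

```text
time_s: 5.35
ee_pos: [0.453, -0.0078, 0.1973]
eef_rot: [3.124, -0.008, 1.329]
ft_force: [0.8, -0.5, -0.2]
opening: 0.085
```

```bash
python3 - <<'E'
from h import *
shot('wrist','wrist7')
delta([.4244,-.0123,.12],75)
E
```

```text
pos [ 0.4531 -0.0076  0.1973] rpy deg [178.99  -0.46  76.21] F [0.2 0.5 0.7] open 0.0855 t 5.4
tool delta mm [-12.  -28.1  76.8] turn deg 1.21
```

View pics/wrist7.png

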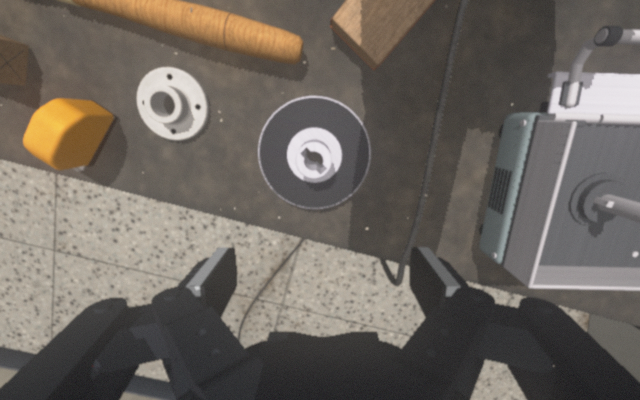

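```bash
python3 - <<'E'
from h import *
p=load('wrist7')[0]; c=p[115:205,250:370]; cv2.imwrite('pics/w7z.png',cv2.resize(c[:,:,::-1],None,fx=6,fy=6,interpolation=cv2.INTER_CUBIC))
E
```

```text
(no output)
```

View pics/w7z.png

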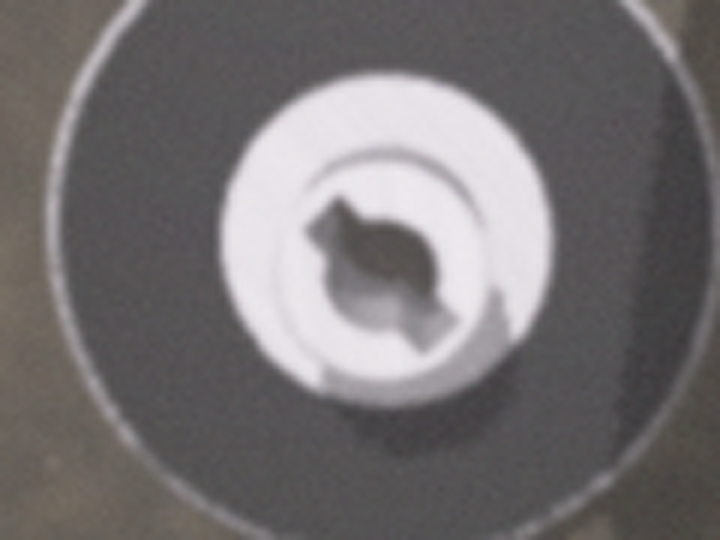

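```bash
python3 - <<'E'
from h import *
uz=lambda U:[(U[0]+.5)/6-.5+250,(U[1]+.5)/6-.5+115]
a=onplane('wrist7',uz((321,214)),.056);b=onplane('wrist7',uz((442,338)),.056);d=b-a
print(a,b,np.hypot(*d[:2]),(a+b)/2,np.degrees(np.arctan2(d[1],d[0])))
w=[onplane('wrist7',uz(U),.056) for U in[(338,195),(303,232),(460,320),(425,355)]]
for i,j in((0,1),(2,3)):
  d=w[i]-w[j];print(np.hypot(*d[:2]),np.degrees(np.arctan2(d[1],d[0])))
for i,j in((0,2),(1,3)):
  d=w[j]-w[i];print(np.hypot(*d[:2]),np.degrees(np.arctan2(d[1],d[0])))
# hub top circle
for U in[(279,268),(492,268),(385,155),(385,382)]: print(onplane('wrist7',uz(U),.056))
delta([.4244,-.0123,.1],75)
E
```

```text
[ 0.41268926 -0.01551119  0.056     ] [ 0.4368505  -0.00151186  0.056     ] 0.027923947898916397 [ 0.42476988 -0.00851153  0.056     ] 30.0885476163368
0.0081864594718732 121.94146185490851
0.008129040285956256 121.50359963289428
0.028064677410299707 30.272679612856102
0.028000957711387317 30.386905141392454
[ 0.41941806 -0.02431681  0.056     ]
[0.42767312 0.00905879 0.056     ]
[ 0.4061568  -0.00327679  0.056     ]
[ 0.44171529 -0.01236506  0.056     ]
pos [ 0.4531 -0.0076  0.1973] rpy deg [178.99  -0.46  76.21] F [0.2 0.5 0.7] open 0.0855 t 5.4
tool delta mm [-12.2 -28.4  96.8] turn deg 1.21
```

The keyways show at zoomed (321,214) and (442,338). That gives an angle of 30.3° and a length of 28 mm against 29 mm given. The hub centre is at about (0.4243, -0.010), and the views disagree by 4 mm in y. The wheel has to turn +33.7° to meet the keys. I'll move over it and start down.

>>> carry_out(
  increments=[
    {"tx": -5, "ty": -14, "tz": 0, "turn": 0},
    {"tx": -5, "ty": -13, "tz": 15, "turn": 0},
    {"tx": 0, "ty": 0, "tz": 30, "turn": 0},
    {"tx": 0, "ty": 0, "tz": 30, "turn": 0},
    {"tx": 0, "ty": 0, "tz": 10, "turn": 0},
    {"tx": 0, "ty": 0, "tz": 0, "turn": 0},
    {"tx": 0, "ty": 0, "tz": 0, "turn": 0},
  ],
)

```text
time_s: 6.1
ee_pos: [0.4284, -0.003, 0.1118]
eef_rot: [3.12, -0.01, 1.344]
ft_force: [0.2, -0.0, 0.5]
opening: 0.0853
```

```bash
python3 - <<'E'
from h import *
shot('wrist','wrist8');shot('side','side8');shot('top','top8')
delta([.4243,-.010,.021],75)
p=load('side8')[0]; c=p[200:320,220:380]; cv2.imwrite('pics/s8z.png',cv2.resize(c[:,:,::-1],None,fx=5,fy=5,interpolation=cv2.INTER_CUBIC))
E
```

```text
pos [ 0.429  -0.0036  0.1125] rpy deg [178.61  -0.56  76.95] F [ 0.6 -0.8  0.6] open 0.0857 t 6.25
tool delta mm [-8.2 -5.4 91.4] turn deg 1.95
```

View pics/wrist8.png

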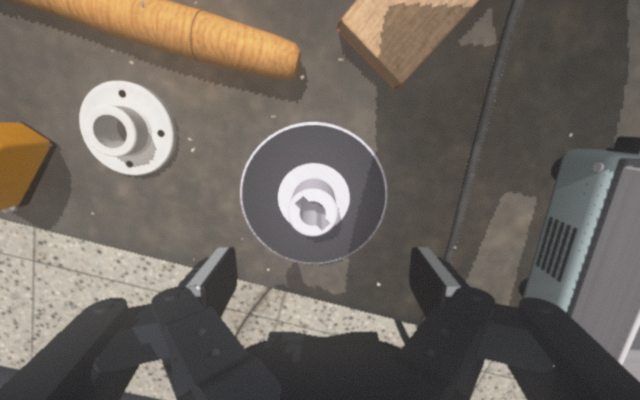

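View pics/s8z.png

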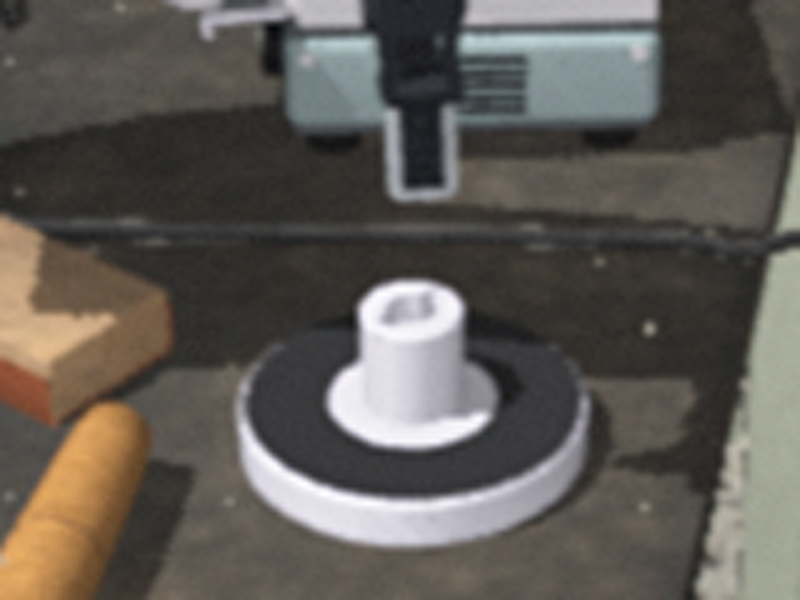

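The wrist view has the hub top at (316,213), between the jaws. Going down.

>>> carry_out(
  increments=[
    {"tx": -4, "ty": -3, "tz": 20, "turn": 0},
    {"tx": -3, "ty": -2, "tz": 25, "turn": 0},
    {"tx": 0, "ty": 0, "tz": 25, "turn": 0},
    {"tx": 0, "ty": 0, "tz": 10, "turn": 0},
    {"tx": 0, "ty": 0, "tz": 0, "turn": 0},
    {"tx": 0, "ty": 0, "tz": 0, "turn": 0},
  ],
)

```text
time_s: 6.85
ee_pos: [0.4325, -0.0113, 0.0384]
eef_rot: [3.1, -0.009, 1.343]
ft_force: [-0.6, -0.5, 0.5]
opening: 0.0853
```

```bash
python3 - <<'E'
from h import *
shot('side','side9')
delta([.4243,-.010,.022],75)
p=load('side9')[0]; c=p[200:320,220:380]; cv2.imwrite('pics/s9z.png',cv2.resize(c[:,:,::-1],None,fx=5,fy=5,interpolation=cv2.INTER_CUBIC))
E
```

```text
pos [ 0.4327 -0.0113  0.0386] rpy deg [177.57  -0.52  76.96] F [ 0.3 -0.4  0.5] open 0.085 t 6.9
tool delta mm [-0.8 -9.1 16.2] turn deg 1.96
```

View pics/s9z.png

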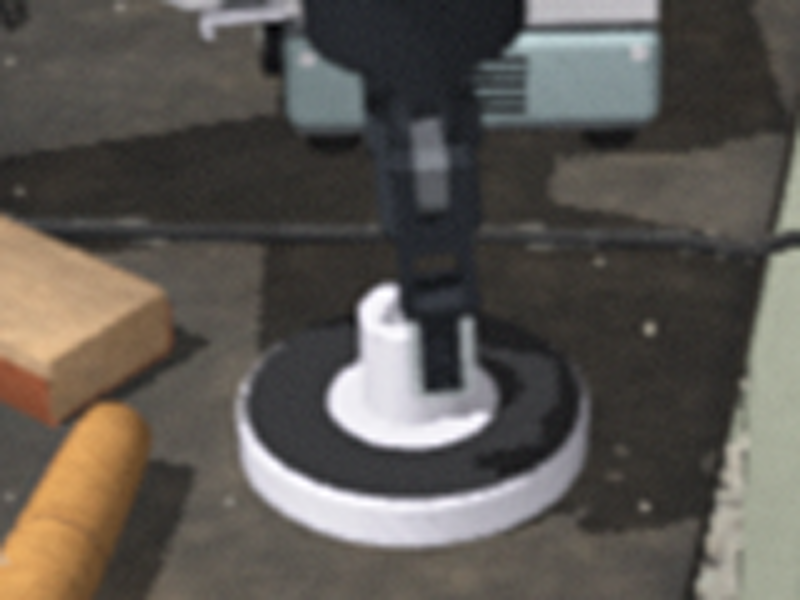

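```bash
python3 - <<'E'
from h import *
s=manip.state();print(np.round(s['joint_pos'],3),np.round(s['tau'],1)); R=Ro.from_euler('xyz',s['eef_rot']).as_matrix(); print(R.round(4))
E
```

```text
[-0.268 -0.01   2.307  0.015  0.802 -1.621] [  0.  -21.7 -22.2   0.   -0.1   0. ]
[[ 2.256e-01  9.732e-01  4.340e-02]
 [ 9.742e-01 -2.258e-01 -7.000e-04]
 [ 9.100e-03  4.250e-02 -9.991e-01]]
```

```bash
python3 - <<'E'
from h import *
s=manip.state(); R=Ro.from_euler('xyz',s['eef_rot']).as_matrix(); p=np.array(s['ee_pos'])
for back in(0,.0065,.013):
  for y in(-.011,.011):
    print(back,y,proj('side9',p+R@np.array([-.0425,y,-back])).round(1),proj('side9',p+R@np.array([-.057,y,-back])).round(1))
E
```

```text
0 -0.011 [301.6 283.6] [302.1 288.8]
0 0.011 [314.5 282.6] [315.2 287.7]
0.0065 -0.011 [301.4 280.5] [301.9 285.6]
0.0065 0.011 [314.4 279.4] [315.  284.5]
0.013 -0.011 [301.2 277.3] [301.7 282.4]
0.013 0.011 [314.2 276.3] [314.9 281.3]
```

>>> carry_out(
  increments=[
    {"tx": 0, "ty": -5, "tz": 0, "turn": 0},
    {"tx": 0, "ty": -5, "tz": 0, "turn": 0},
    {"tx": 0, "ty": 0, "tz": 0, "turn": 0},
    {"tx": 0, "ty": 0, "tz": 0, "turn": 0},
  ],
)

```text
time_s: 7.3
ee_pos: [0.4243, -0.0093, 0.0413]
eef_rot: [3.093, -0.009, 1.344]
ft_force: [0.3, 0.2, -1.0]
opening: 0.0855
```

```bash
python3 - <<'E'
from h import *
delta([.4243,-.010,.022],75); print(np.round(manip.state()['joint_pos'],3))
E
```

```text
pos [ 0.4243 -0.0093  0.0413] rpy deg [177.21  -0.51  76.98] F [ 0.3  0.2 -1. ] open 0.0855 t 7.3
tool delta mm [-0.8 -0.8 19.3] turn deg 1.98
[-0.269 -0.04   2.33   0.015  0.803 -1.622]
```

>>> carry_out(
  increments=[
    {"tx": 0, "ty": -1, "tz": 8, "turn": 0},
    {"tx": 0, "ty": -1, "tz": 8, "turn": 0},
    {"tx": 0, "ty": 0, "tz": 3, "turn": 0},
    {"tx": 0, "ty": 0, "tz": 0, "turn": 0},
    {"tx": 0, "ty": 0, "tz": 0, "turn": 0},
  ],
)

```text
time_s: 7.8
ee_pos: [0.4229, -0.0088, 0.0202]
eef_rot: [3.094, -0.009, 1.344]
ft_force: [-0.2, 0.1, -0.2]
opening: 0.0851
```

```bash
python3 - <<'E'
from h import *
delta([.4243,-.010,.022],75); print(np.round(manip.state()['joint_pos'],3))
E
```

```text
pos [ 0.4229 -0.0088  0.0202] rpy deg [177.26  -0.51  76.98] F [-0.2  0.1 -0.2] open 0.0851 t 7.8
tool delta mm [-0.8  1.8 -1.8] turn deg 1.98
[-0.268  0.005  2.337  0.016  0.751 -1.623]
```

>>> carry_out(
  increments=[
    {"tx": 0, "ty": 1, "tz": -2, "turn": 0},
    {"tx": 0, "ty": 0, "tz": 0, "turn": 0},
  ],
)

```text
time_s: 8.0
ee_pos: [0.4239, -0.009, 0.0223]
eef_rot: [3.094, -0.009, 1.344]
ft_force: [0.5, 0.4, 0.4]
opening: 0.0853
```

>>> carry_out(
  increments=[
    {"tx": 0, "ty": 0, "tz": 0, "turn": 0},
    {"tx": 0, "ty": 0, "tz": 0, "turn": 0},
    {"tx": 0, "ty": 0, "tz": 0, "turn": 0},
    {"tx": 0, "ty": 0, "tz": 0, "turn": 0},
    {"tx": 0, "ty": 0, "tz": 0, "turn": 0},
    {"tx": 0, "ty": 0, "tz": 0, "turn": 0},
    {"tx": 0, "ty": 0, "tz": 0, "turn": 0},
  ],
  grip=0,
)

```text
time_s: 8.7
ee_pos: [0.4246, -0.0091, 0.0232]
eef_rot: [3.092, -0.009, 1.344]
ft_force: [-0.7, 0.7, 0.5]
opening: 0.0347
```

```bash
python3 - <<'E'
from h import *
shot('side','side10');shot('wrist','wrist10');shot('top','top10')
delta([.4243,-.010,.022],75)
p=load('side10')[0]; c=p[200:320,220:380]; cv2.imwrite('pics/s10z.png',cv2.resize(c[:,:,::-1],None,fx=5,fy=5,interpolation=cv2.INTER_CUBIC))
E
```

```text
pos [ 0.4246 -0.0091  0.0232] rpy deg [177.16  -0.5   77.  ] F [ 0.   0.8 -0.8] open 0.0349 t 8.85
tool delta mm [-0.9 -0.2  1.2] turn deg 2.0
```

View pics/s10z.png

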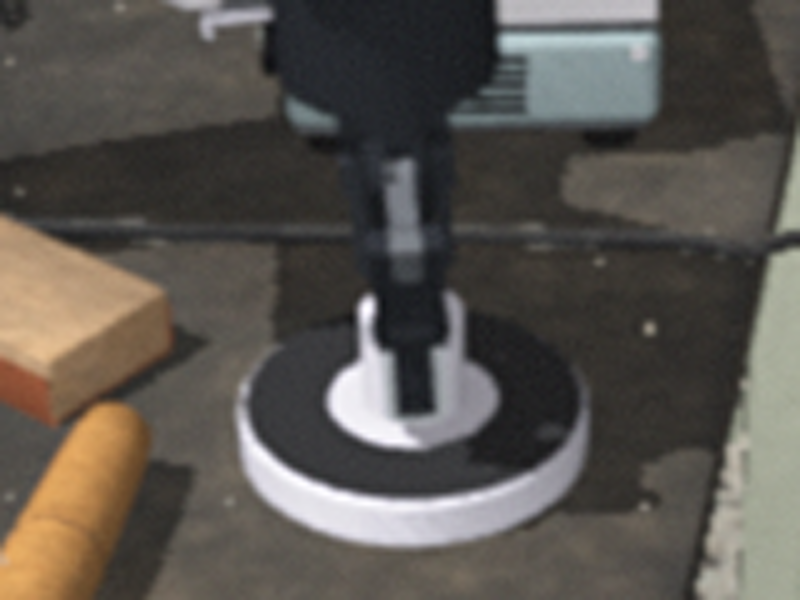

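View pics/wrist10.png

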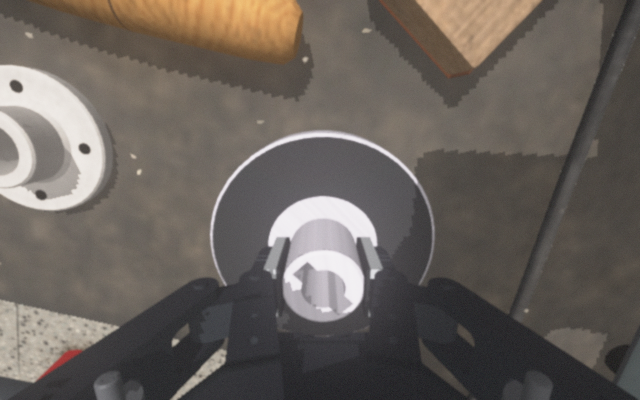

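The hub is gripped between the pads, with the opening at 35 mm (hub 36 mm). The hub top is at (322,287). I'll measure the keyways again in this view.

```bash
python3 - <<'E'
from h import *
p=load('wrist10')[0]; c=p[240:330,270:380]; cv2.imwrite('pics/w10z.png',cv2.resize(c[:,:,::-1],None,fx=6,fy=6,interpolation=cv2.INTER_CUBIC))
E
```

```text
(no output)
```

View pics/w10z.png

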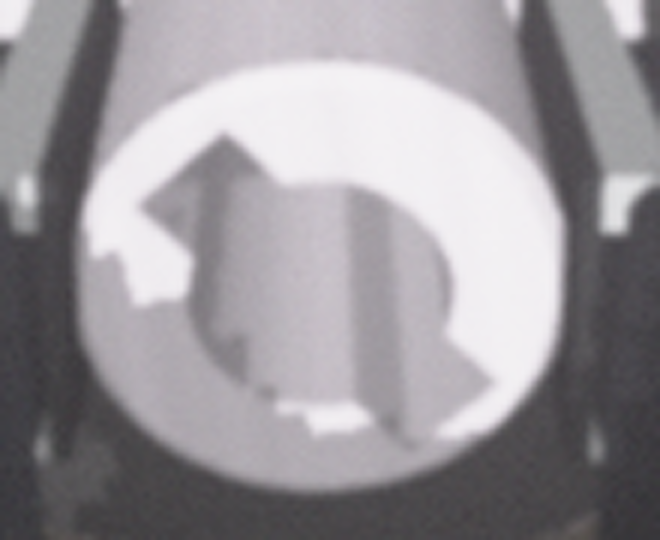

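```bash
python3 - <<'E'
from h import *
uz=lambda U:[(U[0]+.5)/6-.5+270,(U[1]+.5)/6-.5+240]
w=[onplane('wrist10',uz(U),.056) for U in[(222,135),(145,207),(492,383),(415,447)]]
for i,j in((0,2),(1,3),(1,0),(3,2)):
  d=w[j]-w[i];print(np.hypot(*d[:2]),np.degrees(np.arctan2(d[1],d[0])))
print('key mid',sum(w)/4)
c=[onplane('wrist10',uz(U),.056) for U in[(82,280),(565,280),(322,62),(322,492)]]; print(c, sum(c)/4)
s=manip.state(); R=Ro.from_euler('xyz',s['eef_rot']).as_matrix(); print('in tool',R.T@(sum(c)/4-s['ee_pos']),R.T@(sum(w)/4-s['ee_pos']))
E
```

```text
0.02786897796777658 30.150788102251003
0.027797994199369527 30.220287500468597
0.007808679613182636 123.06097889448738
0.007771707494835613 122.55079989654709
key mid [ 0.42393598 -0.00833188  0.056     ]
[array([ 0.41872832, -0.02440822,  0.056     ]), array([0.42655052, 0.00862589, 0.056     ]), array([ 0.4059187 , -0.00417892,  0.056     ]), array([ 0.44040241, -0.01210813,  0.056     ])] [ 0.42289999 -0.00801735  0.056     ]
in tool [ 0.00097427 -0.00031922 -0.0328086 ] [ 0.00090084  0.00075968 -0.03275581]
```

The keyways are at 30.2° with the tool at 77.0°, and the hub axis sits on the TCP line to within 1 mm. Lifting now.

>>> carry_out(
  increments=[
    {"tx": 0, "ty": 1, "tz": -10, "turn": 0},
    {"tx": 0, "ty": 2, "tz": -20, "turn": 0},
    {"tx": 0, "ty": 3, "tz": -30, "turn": 0},
    {"tx": 0, "ty": 5, "tz": -30, "turn": 0},
    {"tx": 0, "ty": 5, "tz": -30, "turn": 0},
    {"tx": 0, "ty": 5, "tz": -30, "turn": 0},
    {"tx": 0, "ty": 5, "tz": -10, "turn": 0},
    {"tx": 0, "ty": 0, "tz": 0, "turn": 0},
    {"tx": 0, "ty": 0, "tz": 0, "turn": 0},
  ],
)

```text
time_s: 9.75
ee_pos: [0.4315, -0.012, 0.1797]
eef_rot: [3.122, -0.01, 1.343]
ft_force: [-0.5, 0.2, -5.9]
opening: 0.0348
```

```bash
python3 - <<'E'
from h import *
shot('side','side11');shot('top','top11')
delta([.5265,.2530,.18],110.5); print(np.round(manip.state()['joint_pos'],3))
E
```

```text
pos [ 0.4311 -0.0119  0.179 ] rpy deg [178.97  -0.6   76.94] F [-0.7 -0.8 -5.3] open 0.0345 t 9.85
tool delta mm [279.6  33.    2.5] turn deg -33.56
[-0.27  -0.239  2.211  0.012  1.152 -1.618]
```

View pics/side11.png

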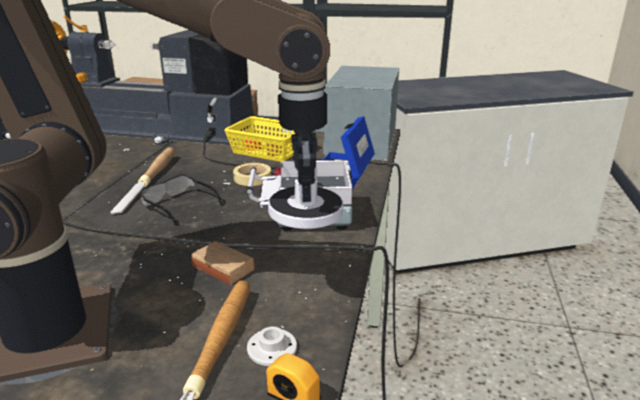

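The wheel hangs level enough at about 0.155 m (it weighs about 5.5 N). I'll carry it over to the spindle and turn it there.

>>> carry_out(
  increments=[
    {"tx": 20, "ty": 2, "tz": 0, "turn": 0},
    {"tx": 35, "ty": 4, "tz": 0, "turn": 0},
    {"tx": 35, "ty": 4, "tz": 0, "turn": 0},
    {"tx": 35, "ty": 4, "tz": 0, "turn": 0},
    {"tx": 35, "ty": 4, "tz": 0, "turn": 0},
    {"tx": 35, "ty": 4, "tz": 0, "turn": 0},
    {"tx": 35, "ty": 4, "tz": 0, "turn": 0},
    {"tx": 25, "ty": 4, "tz": 0, "turn": 0},
    {"tx": 15, "ty": 2, "tz": 0, "turn": 0},
    {"tx": 0, "ty": 0, "tz": 0, "turn": 0},
    {"tx": 0, "ty": 0, "tz": 0, "turn": -6},
    {"tx": 0, "ty": 0, "tz": 0, "turn": -6},
    {"tx": 0, "ty": 0, "tz": 0, "turn": -6},
    {"tx": 0, "ty": 0, "tz": 0, "turn": -6},
    {"tx": 0, "ty": 0, "tz": 0, "turn": -6},
    {"tx": 0, "ty": 0, "tz": 0, "turn": 0},
    {"tx": 0, "ty": 0, "tz": 0, "turn": 0},
  ],
)

```text
time_s: 11.55
ee_pos: [0.5098, 0.2442, 0.1503]
eef_rot: [-3.107, -0.002, 1.878]
ft_force: [-0.7, 0.1, -4.9]
opening: 0.0344
```

```bash
python3 - <<'E'
from h import *
shot('side','side12');shot('top','top12');shot('wrist','wrist12')
delta([.5265,.2530,.17],110.8); print(np.round(manip.state()['joint_pos'],3))
p=load('side12')[0]; c=p[90:240,220:400]; cv2.imwrite('pics/s12z.png',cv2.resize(c[:,:,::-1],None,fx=4,fy=4,interpolation=cv2.INTER_CUBIC))
p=load('top12')[0]; c=p[120:260,190:330]; cv2.imwrite('pics/t12z.png',cv2.resize(c[:,:,::-1],None,fx=4,fy=4,interpolation=cv2.INTER_CUBIC))
E
```

```text
pos [0.5102 0.2447 0.1507] rpy deg [-1.7807e+02 -1.4000e-01  1.0766e+02] F [ 0.4  1.3 -5. ] open 0.0346 t 11.7
tool delta mm [  3.   17.4 -19.9] turn deg -3.14
[ 2.680e-01  1.460e-01  1.897e+00  1.000e-03  1.132e+00 -1.612e+00]
```

View pics/s12z.png

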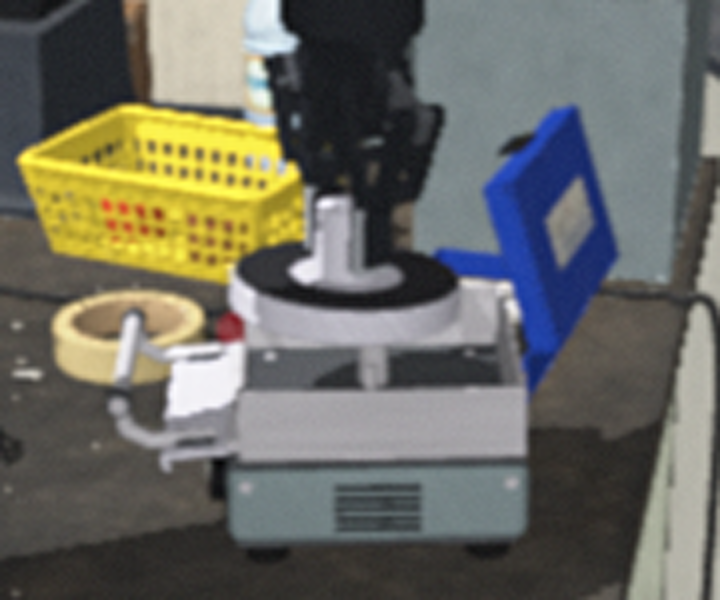

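View pics/wrist12.png

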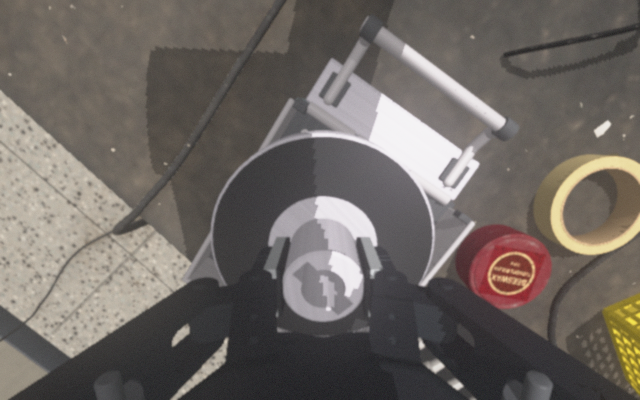

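```bash
python3 - <<'E'
from h import *
Rg=Ro.from_euler('xyz',np.radians([177.16,-.5,77.0])).as_matrix()
R1=Ro.from_euler('xyz',np.radians([178.97,-.6,76.94])).as_matrix()
s=manip.state(); R=Ro.from_euler('xyz',s['eef_rot']).as_matrix()
for n,r in(('grasp',Rg),('lift',R1),('now',R)):
    a=r@Rg.T@[0,0,1]; print(n,'toolz',np.degrees(r[:,2]).round(2),'wheel axis deg',np.degrees(a).round(2))
k=R@Rg.T@np.array([np.cos(np.radians(30.2)),np.sin(np.radians(30.2)),0]);print('keyway',np.degrees(np.arctan2(k[1],k[0])))
E
```

```text
grasp toolz [  2.88  -0.15 -57.22] wheel axis deg [-0.   0.  57.3]
lift toolz [  1.14   0.35 -57.28] wheel axis deg [ 1.74 -0.51 57.27]
now toolz [ -1.88  -0.45 -57.26] wheel axis deg [ 4.43  1.79 57.1 ]
keyway 60.98399460826022
```

The wheel sagged to z = 0.151 during the carry, and the pose says it leans about 5° about the jaw axis. The picture shows it just above the shaft tip. I'll raise it a little and correct the bore position with the lean included.

>>> carry_out(
  increments=[
    {"tx": 0, "ty": 0, "tz": -10, "turn": 0},
    {"tx": 0, "ty": 0, "tz": -14, "turn": 0},
    {"tx": 1, "ty": 8, "tz": -3, "turn": -2},
    {"tx": 1, "ty": 8, "tz": -2, "turn": -2},
    {"tx": 0, "ty": 0, "tz": 0, "turn": 0},
  ],
)

```text
time_s: 12.2
ee_pos: [0.5274, 0.2526, 0.1858]
eef_rot: [-3.113, -0.004, 1.949]
ft_force: [0.7, -0.5, -5.0]
opening: 0.0346
```

```bash
cat >> h.py <<'E'
Rg=Ro.from_euler('xyz',np.radians([177.16,-.5,77.0])).as_matrix()
def wheel(S=(.5265,.2530)):
    s=manip.state(); R=Ro.from_euler('xyz',s['eef_rot']).as_matrix(); p=np.array(s['ee_pos'])
    u=Rg.T@(np.array([.4234,-.0090,0])-[.4246,-.0091,.0232])
    t=Rg.T@(np.array([.4234,-.0090,.056])-[.4246,-.0091,.0232])
    k=R@Rg.T@np.array([np.cos(np.radians(30.2)),np.sin(np.radians(30.2)),0])
    U=p+R@u; H=p+R@t
    print('t',round(s['time_s'],2),'F',np.round(s['ft_force'],1),'M',np.round(s['moment'],2),'open',round(s['opening'],4),'tcp',p.round(4),'rpy',np.degrees(s['eef_rot']).round(2))
    print('under',U.round(4),'top',H.round(4),'lean deg',np.degrees((H-U)/.056).round(2),'keyway',np.degrees(np.arctan2(k[1],k[0])).round(2))
    d=np.array([S[0]-U[0],S[1]-U[1],0]); print('tool move to put bore bottom over spindle',(R.T@d*1000).round(1))
E
python3 - <<'E'
from h import *
wheel()
shot('side','side13');shot('top','top13')
p=load('side13')[0]; c=p[90:240,220:400]; cv2.imwrite('pics/s13z.png',cv2.resize(c[:,:,::-1],None,fx=4,fy=4,interpolation=cv2.INTER_CUBIC))
E
```

```text
t 12.2 F [ 0.7 -0.5 -5. ] M [ 0.   -0.01  0.01] open 0.0346 tcp [0.5274 0.2526 0.1858] rpy [-178.36   -0.24  111.68]
under [0.5248 0.2512 0.1628] top [0.5287 0.2531 0.2186] lean deg [ 4.06  1.9  57.12] keyway 64.99
tool move to put bore bottom over spindle [ 1.   2.3 -0.1]
```

View pics/s13z.png

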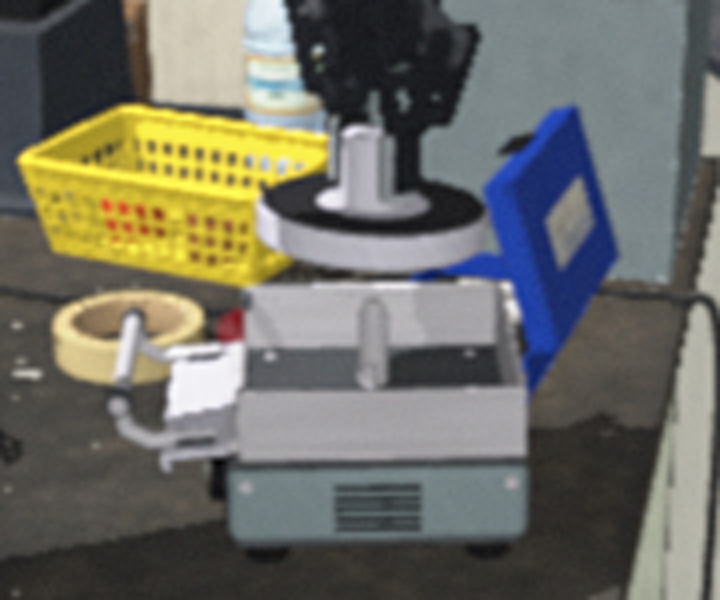

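The disc leans slightly to the right over the shaft, with its centre about in line with it. I'll centre it and bring the bore to the tip.

>>> carry_out(
  increments=[
    {"tx": 1, "ty": 2, "tz": 5, "turn": 0},
    {"tx": 0, "ty": 0, "tz": 10, "turn": 0},
    {"tx": 0, "ty": 0, "tz": 8, "turn": 0},
    {"tx": 0, "ty": 0, "tz": 0, "turn": 0},
  ],
)

```text
time_s: 12.7
ee_pos: [0.5253, 0.2534, 0.159]
eef_rot: [-3.108, -0.004, 1.947]
ft_force: [-0.2, -0.4, -4.5]
opening: 0.0346
```

```bash
python3 - <<'E'
from h import *
wheel()
E
```

```text
t 12.7 F [-0.2 -0.4 -4.5] M [ 0.06 -0.05  0.03] open 0.0346 tcp [0.5253 0.2534 0.159 ] rpy [-178.05   -0.26  111.57]
under [0.5225 0.252  0.1359] top [0.5268 0.2539 0.1918] lean deg [ 4.36  1.99 57.09] keyway 64.9
tool move to put bore bottom over spindle [-0.5  4.1 -0.1]
```

>>> carry_out(
  increments=[
    {"tx": 0, "ty": 4, "tz": -2, "turn": 0},
    {"tx": 0, "ty": 2, "tz": 0, "turn": 0},
  ],
)

```text
time_s: 12.9
ee_pos: [0.5305, 0.2554, 0.1596]
eef_rot: [-3.105, -0.005, 1.947]
ft_force: [0.2, 0.2, -5.3]
opening: 0.0345
```

```bash
python3 - <<'E'
from h import *
wheel()
E
```

```text
t 12.9 F [ 0.2  0.2 -5.3] M [ 0.09 -0.06 -0.03] open 0.0345 tcp [0.5305 0.2554 0.1596] rpy [-177.92   -0.27  111.56]
under [0.5276 0.254  0.1366] top [0.532  0.256  0.1924] lean deg [ 4.49  2.02 57.08] keyway 64.89
tool move to put bore bottom over spindle [-0.5 -1.4  0. ]
```

>>> carry_out(
  increments=[
    {"tx": 0, "ty": 0, "tz": 6, "turn": 0},
    {"tx": 0, "ty": 1, "tz": 6, "turn": 0},
    {"tx": 0, "ty": 1, "tz": 6, "turn": 0},
  ],
)

```text
time_s: 13.2
ee_pos: [0.5328, 0.2563, 0.1424]
eef_rot: [-3.106, -0.004, 1.947]
ft_force: [-5.6, -1.6, 2.2]
opening: 0.0346
```

```bash
python3 - <<'E'
from h import *
wheel()
shot('side','side14')
p=load('side14')[0]; c=p[90:240,220:400]; cv2.imwrite('pics/s14z.png',cv2.resize(c[:,:,::-1],None,fx=4,fy=4,interpolation=cv2.INTER_CUBIC))
E
```

```text
t 13.2 F [-5.6 -1.6  2.2] M [-0.47  1.18 -0.  ] open 0.0346 tcp [0.5328 0.2563 0.1424] rpy [-177.99   -0.25  111.56]
under [0.53   0.2549 0.1193] top [0.5343 0.2569 0.1751] lean deg [ 4.41  2.02 57.09] keyway 64.89
tool move to put bore bottom over spindle [-0.5 -3.9  0.1]
```

View pics/s14z.png

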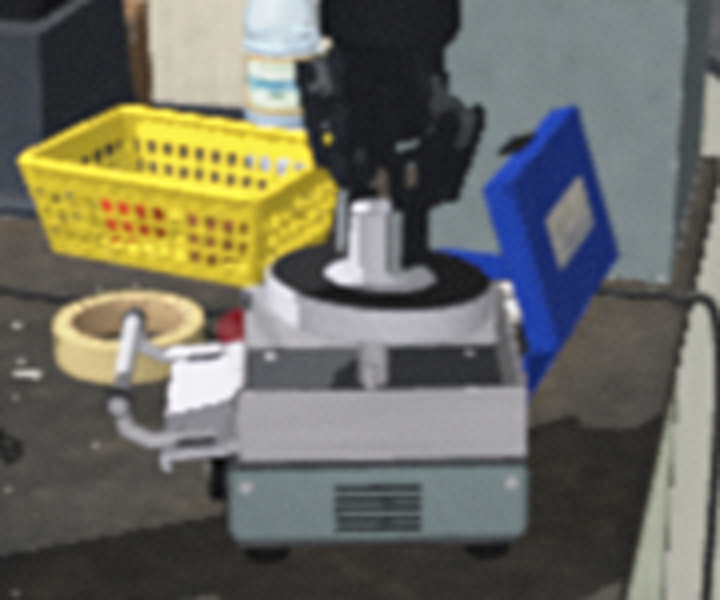

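The bore is on the tip: the underside is at 0.119 and there is 6 N sideways. I'll ease back and lower further.

>>> carry_out(
  increments=[
    {"tx": 0, "ty": -4, "tz": 0, "turn": 0},
    {"tx": 0, "ty": -1, "tz": 4, "turn": 0},
    {"tx": 0, "ty": 0, "tz": 5, "turn": 0},
    {"tx": 0, "ty": 0, "tz": 5, "turn": 0},
  ],
)

```text
time_s: 13.65
ee_pos: [0.5271, 0.2541, 0.1262]
eef_rot: [-3.107, -0.004, 1.947]
ft_force: [0.5, -0.4, -5.7]
opening: 0.0345
```

```bash
python3 - <<'E'
from h import *
wheel()
E
```

```text
t 13.65 F [ 0.5 -0.4 -5.7] M [ 0.02 -0.11 -0.03] open 0.0345 tcp [0.5271 0.2541 0.1262] rpy [-178.02   -0.25  111.56]
under [0.5243 0.2527 0.1032] top [0.5286 0.2547 0.159 ] lean deg [ 4.38  2.   57.09] keyway 64.89
tool move to put bore bottom over spindle [-0.6  2.2 -0.1]
```

>>> carry_out(
  increments=[
    {"tx": 0, "ty": 1, "tz": 4, "turn": 0},
    {"tx": 0, "ty": 1, "tz": 4, "turn": 0},
  ],
)

```text
time_s: 13.85
ee_pos: [0.5284, 0.2547, 0.117]
eef_rot: [-3.106, -0.004, 1.947]
ft_force: [-2.1, -2.2, -4.1]
opening: 0.0347
```

```bash
python3 - <<'E'
from h import *
wheel()
E
```

```text
t 13.85 F [-2.1 -2.2 -4.1] M [-0.1   0.32  0.03] open 0.0347 tcp [0.5284 0.2547 0.117 ] rpy [-177.98   -0.26  111.55]
under [0.5256 0.2533 0.094 ] top [0.5299 0.2553 0.1498] lean deg [ 4.43  2.01 57.09] keyway 64.89
tool move to put bore bottom over spindle [-0.6  0.7 -0. ]
```

Almost no load, and the underside is 3 mm above the keys. I'll let go so it can level itself.

>>> carry_out(
  increments=[
    {"tx": 0, "ty": 0, "tz": 0, "turn": 0},
    {"tx": 0, "ty": 0, "tz": 0, "turn": 0},
    {"tx": 0, "ty": 0, "tz": 0, "turn": 0},
    {"tx": 0, "ty": 0, "tz": 0, "turn": 0},
  ],
  grip=75,
)

```text
time_s: 14.25
ee_pos: [0.5323, 0.2558, 0.1215]
eef_rot: [-3.115, -0.004, 1.947]
ft_force: [-0.4, 0.9, -0.1]
opening: 0.0639
```

```bash
python3 - <<'E'
from h import *
wheel()
shot('side','side15'); shot('wrist','wrist15')
p=load('side15')[0]; c=p[120:240,220:380]; cv2.imwrite('pics/s15z.png',cv2.resize(c[:,:,::-1],None,fx=5,fy=5,interpolation=cv2.INTER_CUBIC))
E
```

```text
t 14.25 F [-0.4  0.9 -0.1] M [ 0.   -0.04 -0.02] open 0.0639 tcp [0.5323 0.2558 0.1215] rpy [-178.5    -0.21  111.55]
under [0.5297 0.2545 0.0985] top [0.5335 0.2563 0.1543] lean deg [ 3.92  1.87 57.13] keyway 64.86
tool move to put bore bottom over spindle [-0.2 -3.5  0.1]
```

View pics/s15z.png

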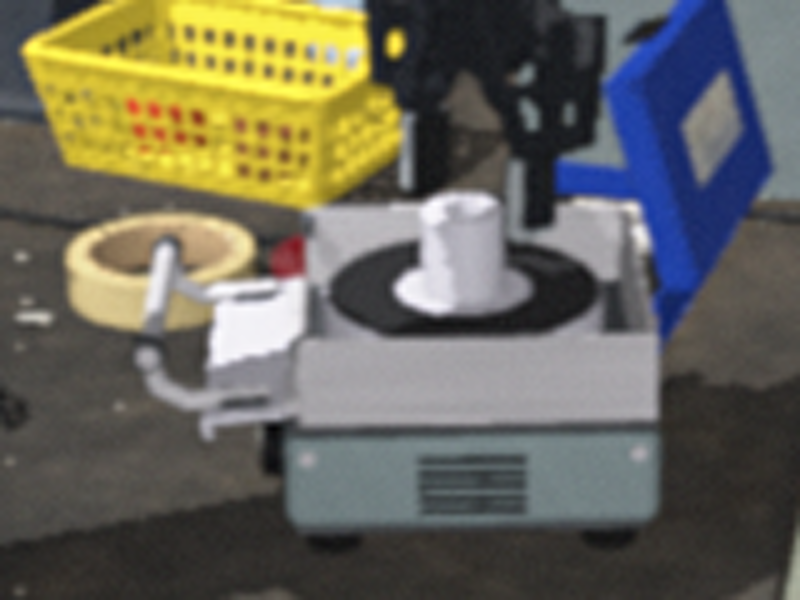

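View pics/wrist15.png

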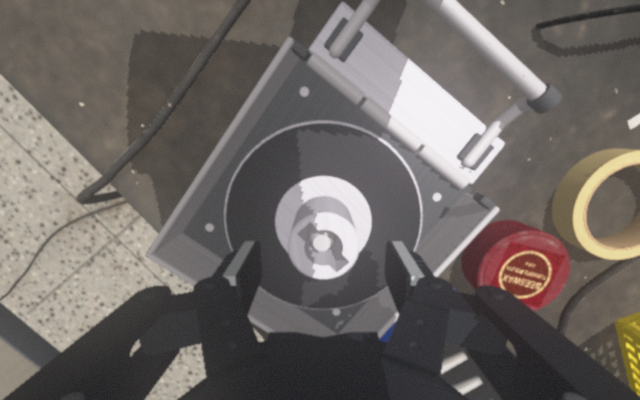

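```bash
python3 - <<'E'
from h import *
for z in(.0765,.0905):
  c=np.array([.5265,.253]); print(z,'hubtop',proj('side15',[*c,z+.056]),'in zoom',(proj('side15',[*c,z+.056])-[220,120]+.5)*5-.5,
   'wrist',proj('wrist15',[*c,z+.056]))
  # rim silhouettes
  th=np.radians(np.arange(0,360,5)); q=np.array([proj('side15',[c[0]+.062*np.cos(t),c[1]+.062*np.sin(t),z+.018]) for t in th]); q=(q-[220,120]+.5)*5
  print('face ellipse',q.min(0),q.max(0))
  q=np.array([proj('wrist15',[c[0]+.062*np.cos(t),c[1]+.062*np.sin(t),z+.018]) for t in th]);print('wrist ell',q.min(0),q.max(0))
E
```

```text
0.0765 hubtop [312.41437945 160.7771256 ] in zoom [464.07189725 205.88562802] wrist [320.97645094 248.97475663]
face ellipse [324.69564773 232.97122295] [605.33780508 345.12239364]
wrist ell [220.01958983 119.4336577 ] [422.04158493 312.04162431]
0.0905 hubtop [312.38501407 154.77107691] in zoom [463.92507035 175.85538453] wrist [320.88742575 261.82045968]
face ellipse [323.81630198 204.88186239] [605.93250625 314.7612023 ]
wrist ell [211.55924375 118.70948267] [430.30874768 325.92436828]
```

The wheel dropped fully home. In the side view the hub top is at zoomed (462,206) and the far edge of the face at row 240; home predicts 206 and 233, on-the-keys 176 and 205. The wrist view of the rim also fits home. I'll rise straight up, turn the jaws across the bar, and go to the front.

>>> carry_out(
  increments=[
    {"tx": 0, "ty": -2, "tz": -10, "turn": 0},
    {"tx": 0, "ty": 0, "tz": -25, "turn": 0},
    {"tx": 0, "ty": 0, "tz": -40, "turn": 0},
    {"tx": 0, "ty": 0, "tz": -25, "turn": 0},
    {"tx": 0, "ty": 0, "tz": -2, "turn": -8},
    {"tx": 0, "ty": 0, "tz": 0, "turn": -8},
    {"tx": 0, "ty": 0, "tz": 0, "turn": -8},
    {"tx": 0, "ty": 0, "tz": 0, "turn": -8},
    {"tx": 0, "ty": 0, "tz": 0, "turn": -8},
    {"tx": 0, "ty": 0, "tz": 0, "turn": -8},
    {"tx": 0, "ty": 0, "tz": 0, "turn": -5},
    {"tx": 0, "ty": 0, "tz": 0, "turn": 0},
    {"tx": 0, "ty": 0, "tz": 0, "turn": 0},
  ],
)

```text
time_s: 15.65
ee_pos: [0.5335, 0.256, 0.241]
eef_rot: [-3.136, -0.012, 2.908]
ft_force: [-0.4, 0.0, 0.0]
opening: 0.0641
```

```bash
python3 - <<'E'
from h import *
shot('side','side16'); shot('top','top16'); shot('wrist','wrist16')
delta([.395,.288,.17],165);print(np.round(manip.state()['joint_pos'],3))
for t,(u,v,w,hh),n in [('top16',(190,130,130,120),'t16z'),('side16',(220,130,160,110),'s16z')]:
    c=load(t)[0][v:v+hh,u:u+w]; cv2.imwrite(f'pics/{n}.png',cv2.resize(c[:,:,::-1],None,fx=5,fy=5,interpolation=cv2.INTER_CUBIC))
E
```

```text
pos [0.5335 0.256  0.2406] rpy deg [-179.66   -0.72  166.68] F [ 0.6 -0.1 -0.2] open 0.0642 t 15.8
tool delta mm [141.3  -0.3  72.4] turn deg 1.68
[ 2.760e-01  1.050e-01  1.770e+00  1.000e-03  1.281e+00 -2.634e+00]
```

View pics/s16z.png

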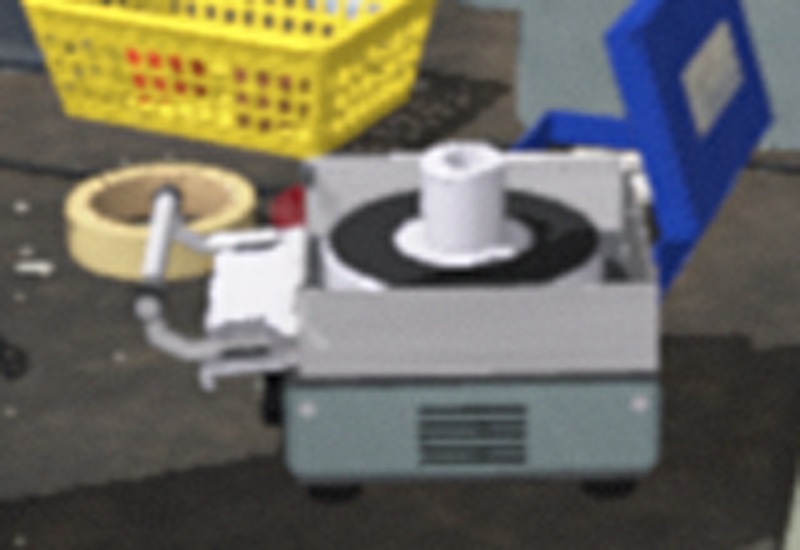

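View pics/wrist16.png

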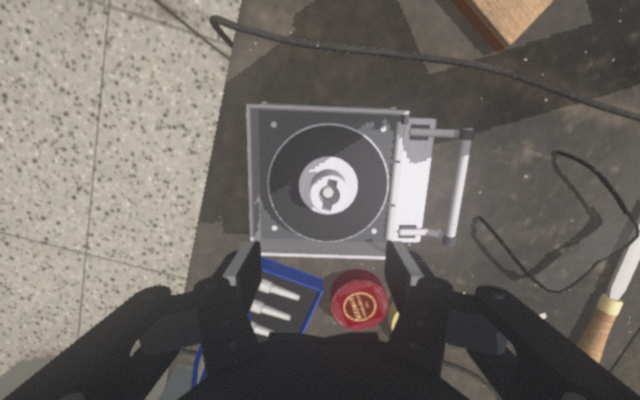

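View pics/t16z.png

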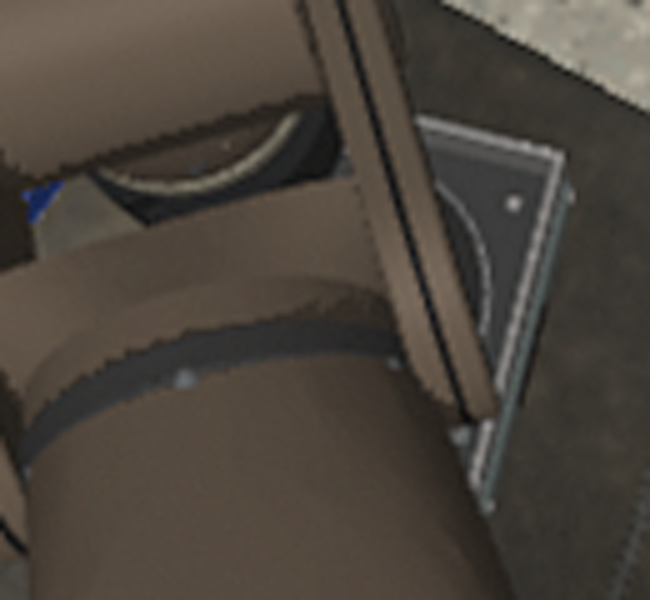

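```bash
python3 - <<'E'
from h import *
us=lambda U:[(U[0]+.5)/5-.5+220,(U[1]+.5)/5-.5+130]
print('mid',tri('wrist16',(458,188),'side16',us((159,242))))
print(tri('wrist16',(466,140),'side16',us((151,282))), tri('wrist16',(449,238),'side16',us((168,199))))
for z in(.092,): print(onplane('wrist16',(458,188),z), onplane('side16',us((159,242)),z))
print('hub', tri('wrist16',(328,192),'side16',us((462,156))))
E
```

```text
mid (array([0.39682106, 0.28721646, 0.09439186]), np.float64(0.0013873756697329325))
(array([0.38461531, 0.24058385, 0.09681605]), np.float64(0.0021836195804055382)) (array([0.41143889, 0.34133387, 0.09156519]), np.float64(0.0009710778249106796))
[0.39650528 0.28767019 0.092     ] [0.39732937 0.29361664 0.092     ]
hub (array([0.52578533, 0.25088382, 0.13329334]), np.float64(0.0016928113403404798))
```

The bar is at about (0.3965, 0.288, 0.093), as the task says for "down on the stop". The hub top measures z = 0.133, so the wheel is home. Now over the bar.

>>> carry_out(
  increments=[
    {"tx": 20, "ty": 0, "tz": 0, "turn": 1.5},
    {"tx": 35, "ty": 0, "tz": 5, "turn": 0},
    {"tx": 35, "ty": 0, "tz": 15, "turn": 0},
    {"tx": 30, "ty": 0, "tz": 20, "turn": 0},
    {"tx": 18, "ty": 0, "tz": 20, "turn": 0},
    {"tx": 0, "ty": 0, "tz": 0, "turn": 0},
    {"tx": 0, "ty": 0, "tz": 0, "turn": 0},
  ],
  grip=45,
)

```text
time_s: 16.5
ee_pos: [0.3966, 0.2916, 0.1818]
eef_rot: [-3.137, -0.009, 2.875]
ft_force: [0.9, 0.1, 0.1]
opening: 0.0386
```

```bash
python3 - <<'E'
from h import *
shot('wrist','wrist17')
delta([.3965,.288,.080],165);print(np.round(manip.state()['joint_pos'],3))
E
```

```text
pos [0.3966 0.2915 0.1816] rpy deg [-179.72   -0.56  164.69] F [-0.5 -0.4 -0.4] open 0.0384 t 16.55
tool delta mm [ -1.8  -2.9 101.6] turn deg -0.31
[ 0.426 -0.069  2.058  0.003  1.163 -2.449]
```

View pics/wrist17.png

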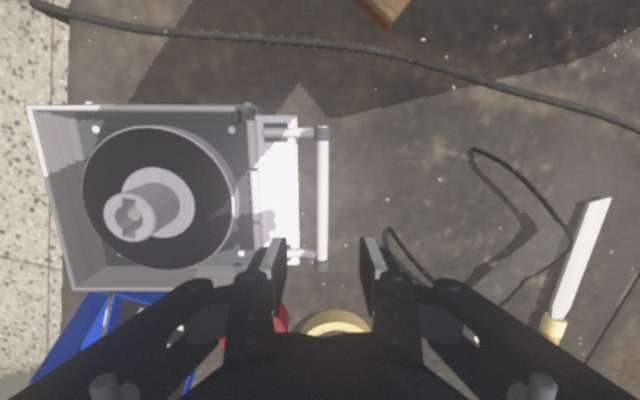

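The bar runs straight up the picture at column 321, midway between the fingers. Going down over it.

>>> carry_out(
  increments=[
    {"tx": 0, "ty": -1, "tz": 20, "turn": 0},
    {"tx": 0, "ty": -1, "tz": 25, "turn": 0},
    {"tx": 0, "ty": 0, "tz": 20, "turn": 0},
    {"tx": 0, "ty": 0, "tz": 0, "turn": 0},
    {"tx": 0, "ty": 0, "tz": 0, "turn": 0},
  ],
)

```text
time_s: 17.05
ee_pos: [0.4061, 0.2903, 0.123]
eef_rot: [3.137, 0.003, 2.869]
ft_force: [0.8, -0.2, 0.7]
opening: 0.0385
```

```bash
python3 - <<'E'
from h import *
shot('wrist','wrist18')
delta([.3965,.288,.080],165);print(np.round(manip.state()['joint_pos'],3))
E
```

```text
pos [0.4061 0.2903 0.1231] rpy deg [1.7974e+02 1.7000e-01 1.6437e+02] F [ 0.2  0.7 -0. ] open 0.0385 t 17.1
tool delta mm [ 8.7 -5.  43. ] turn deg -0.63
[ 4.160e-01  1.400e-02  2.094e+00  2.000e-03  1.028e+00 -2.453e+00]
```

View pics/wrist18.png

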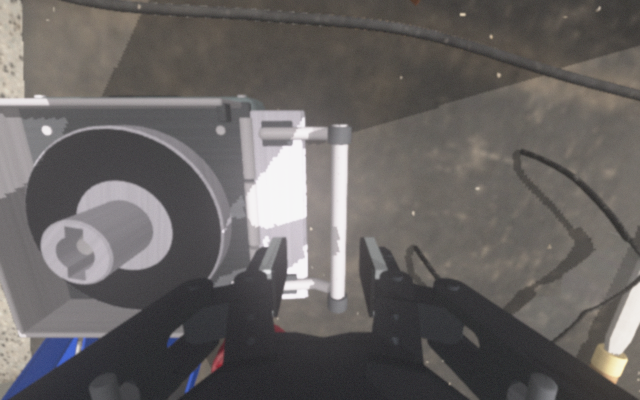

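>>> carry_out(
  increments=[
    {"tx": 8, "ty": -4, "tz": 0, "turn": 0},
    {"tx": 2, "ty": -1, "tz": 12, "turn": 0},
    {"tx": 2, "ty": 0, "tz": 14, "turn": 0},
    {"tx": 1, "ty": 0, "tz": 8, "turn": 0},
    {"tx": 0, "ty": 0, "tz": 0, "turn": 0},
  ],
)

```text
time_s: 17.6
ee_pos: [0.3941, 0.29, 0.0915]
eef_rot: [3.132, 0.01, 2.868]
ft_force: [-0.3, 0.7, 0.6]
opening: 0.0389
```

```bash
python3 - <<'E'
from h import *
shot('wrist','wrist19'); shot('side','side19')
delta([.3965,.288,.080],165)
p=load('side19')[0]; c=p[130:240,220:380]; cv2.imwrite('pics/s19z.png',cv2.resize(c[:,:,::-1],None,fx=5,fy=5,interpolation=cv2.INTER_CUBIC))
E
```

```text
pos [0.3949 0.2904 0.0926] rpy deg [179.36   0.63 164.34] F [-0.7  0.4  0.6] open 0.0387 t 17.7
tool delta mm [-2.  -2.  12.6] turn deg -0.66
```

View pics/wrist19.png

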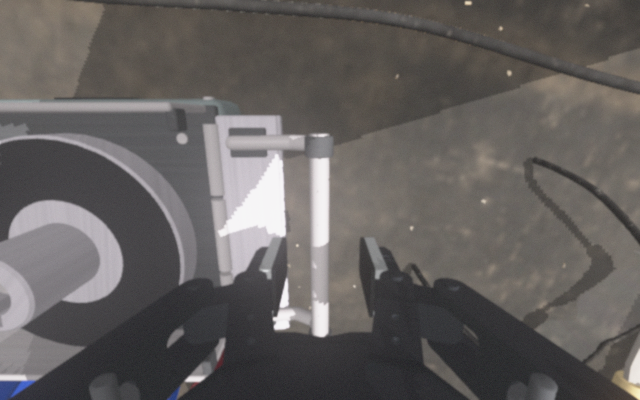

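View pics/s19z.png

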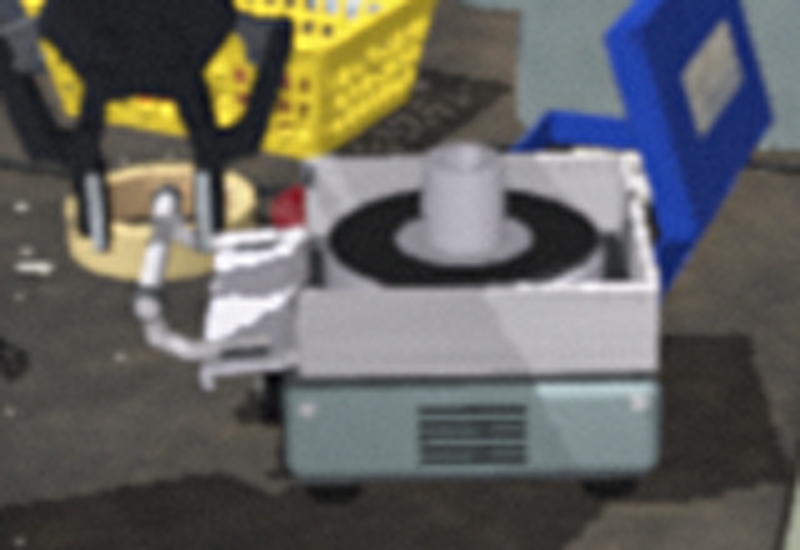

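>>> carry_out(
  increments=[
    {"tx": 0, "ty": -2, "tz": 7, "turn": 0},
    {"tx": 0, "ty": 0, "tz": 5, "turn": 0},
    {"tx": 0, "ty": 0, "tz": 0, "turn": 0},
  ],
)

```text
time_s: 18.0
ee_pos: [0.3955, 0.2888, 0.0809]
eef_rot: [3.129, 0.013, 2.868]
ft_force: [0.9, 0.1, -0.2]
opening: 0.0384
```

>>> carry_out(
  increments=[
    {"tx": 0, "ty": 0, "tz": 0, "turn": 0},
    {"tx": 0, "ty": 0, "tz": 0, "turn": 0},
    {"tx": 0, "ty": 0, "tz": 0, "turn": 0},
    {"tx": 0, "ty": 0, "tz": 0, "turn": 0},
    {"tx": 0, "ty": 0, "tz": 0, "turn": 0},
  ],
  grip=0,
)

```text
time_s: 18.5
ee_pos: [0.3959, 0.2887, 0.0811]
eef_rot: [3.129, 0.014, 2.868]
ft_force: [0.1, -0.2, -0.2]
opening: 0.0075
```

```bash
python3 - <<'E'
from h import *
shot('wrist','wrist20'); shot('side','side20')
delta([.3965,.288,.080],165)
p=load('side20')[0]; c=p[130:240,220:380]; cv2.imwrite('pics/s20z.png',cv2.resize(c[:,:,::-1],None,fx=5,fy=5,interpolation=cv2.INTER_CUBIC))
E
```

```text
pos [0.3959 0.2888 0.0811] rpy deg [179.26   0.78 164.35] F [ 0.   0.9 -0. ] open 0.0075 t 18.6
tool delta mm [-0.8 -0.6  1.1] turn deg -0.65
```

View pics/wrist20.png

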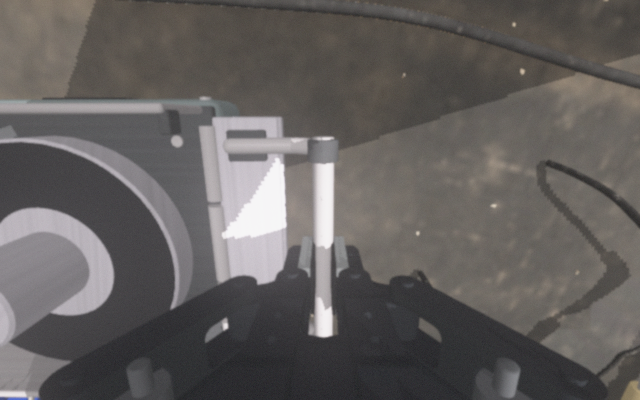

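View pics/s20z.png

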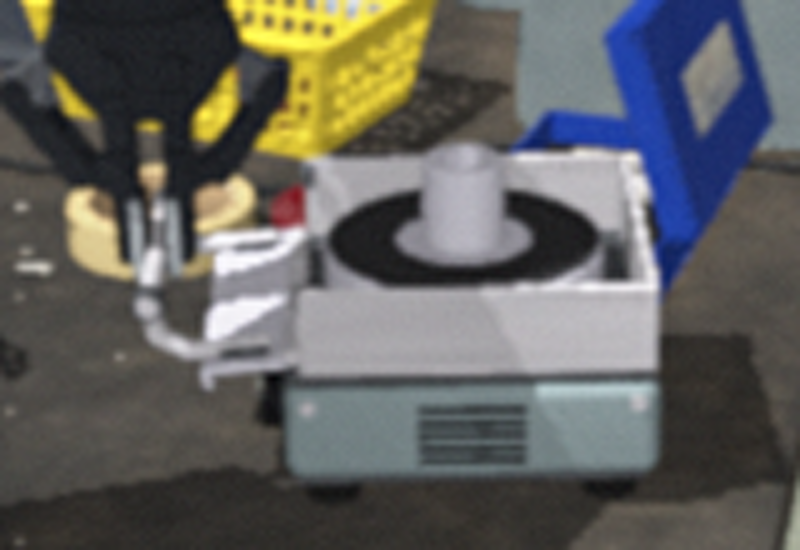

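The bar is held between the pads (seen at (323,290) in the wrist view). I'll lift it along its arc, starting with a short piece to check forces.

>>> carry_out(
  increments=[
    {"tx": -2, "ty": 0, "tz": -5, "turn": 0},
    {"tx": -3, "ty": 0, "tz": -5, "turn": 0},
    {"tx": -3, "ty": 0, "tz": -5, "turn": 0},
    {"tx": -4, "ty": 0, "tz": -5, "turn": 0},
  ],
)

```text
time_s: 19.0
ee_pos: [0.405, 0.2861, 0.099]
eef_rot: [3.127, 0.007, 2.866]
ft_force: [0.7, 4.6, -9.8]
opening: 0.0075
```

```bash
cat >> h.py <<'E'
def bar():
    s=manip.state();p=np.array(s['ee_pos']);X=np.array([.966,-.259]);h=np.array([.4535,.2725])
    x=(p[:2]-h)@X*1000; print('x',x.round(1),'z+12-69',(p[2]*1000+12-69).round(1),'r',np.hypot(x,p[2]*1000-57).round(1),'alpha',np.degrees(np.arctan2(p[2]*1000-57,x)).round(1),'F',np.round(s['ft_force'],1),'rpy',np.degrees(s['eef_rot']).round(2),'open',round(s['opening'],4),'t',s['time_s'])
E
python3 - <<'E'
from h import *
bar()
E
```

```text
x -50.4 z+12-69 42.0 r 65.6 alpha 140.2 F [ 0.7  4.6 -9.8] rpy [179.16   0.41 164.23] open 0.0075 t 19.0
```

>>> carry_out(
  increments=[
    {"tx": -8, "ty": 0, "tz": -8, "turn": 0},
    {"tx": -9, "ty": 0, "tz": -6, "turn": 0},
    {"tx": -10, "ty": 0, "tz": -5, "turn": 0},
    {"tx": -10, "ty": 0, "tz": -3, "turn": 0},
  ],
)

```text
time_s: 19.4
ee_pos: [0.4341, 0.2781, 0.1226]
eef_rot: [3.128, -0.016, 2.865]
ft_force: [-3.7, 3.4, -1.8]
opening: 0.0075
```

```bash
python3 - <<'E'
from h import *
bar()
E
```

```text
x -20.2 z+12-69 65.6 r 68.6 alpha 107.1 F [-3.7  3.4 -1.8] rpy [179.22  -0.9  164.13] open 0.0075 t 19.4
```

>>> carry_out(
  increments=[
    {"tx": -11, "ty": 0, "tz": -1, "turn": 0},
    {"tx": -11, "ty": 0, "tz": 1, "turn": 0},
    {"tx": -11, "ty": 0, "tz": 3, "turn": 0},
  ],
)

```text
time_s: 19.7
ee_pos: [0.4635, 0.2698, 0.127]
eef_rot: [3.132, -0.029, 2.866]
ft_force: [-5.1, 0.8, 3.9]
opening: 0.0074
```

```bash
python3 - <<'E'
from h import *
bar(); shot('side','side21'); shot('wrist','wrist21')
p=load('side21')[0]; c=p[110:240,220:380]; cv2.imwrite('pics/s21z.png',cv2.resize(c[:,:,::-1],None,fx=4,fy=4,interpolation=cv2.INTER_CUBIC))
E
```

```text
x 10.4 z+12-69 70.0 r 70.8 alpha 81.6 F [-5.1  0.8  3.9] rpy [179.46  -1.67 164.22] open 0.0074 t 19.7
```

View pics/s21z.png

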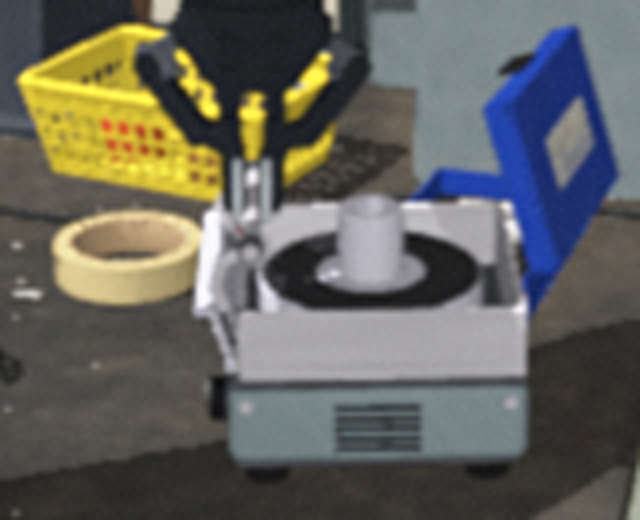

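View pics/wrist21.png

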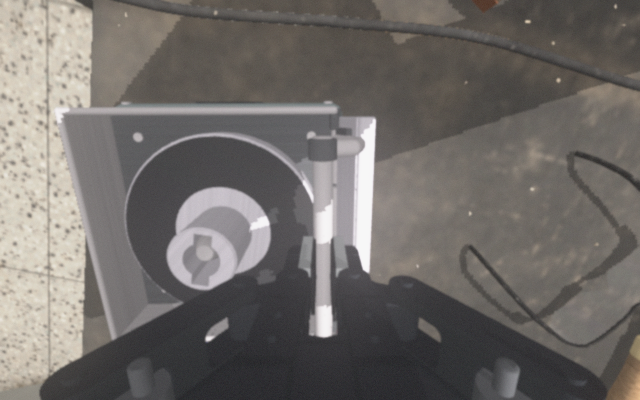

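The bar is still between the pads at (322,280) and nearly over its shut place, with the front about 0.3 rad open. I'll follow the rest of the arc.

>>> carry_out(
  increments=[
    {"tx": -8, "ty": 0, "tz": 4, "turn": 0},
    {"tx": -7, "ty": 0, "tz": 5, "turn": 0},
    {"tx": -3, "ty": 0, "tz": 3, "turn": 0},
  ],
)

```text
time_s: 20.1
ee_pos: [0.4807, 0.2652, 0.1228]
eef_rot: [3.134, -0.037, 2.866]
ft_force: [-16.3, 4.1, 14.8]
opening: 0.0069
```

```bash
python3 - <<'E'
from h import *
bar(); shot('side','side22'); shot('wrist','wrist22')
p=load('side22')[0]; c=p[110:240,220:380]; cv2.imwrite('pics/s22z.png',cv2.resize(c[:,:,::-1],None,fx=4,fy=4,interpolation=cv2.INTER_CUBIC))
E
```

```text
x 28.1 z+12-69 65.8 r 71.6 alpha 66.9 F [-16.3   4.1  14.8] rpy [179.58  -2.1  164.2 ] open 0.0069 t 20.1
```

View pics/s22z.png

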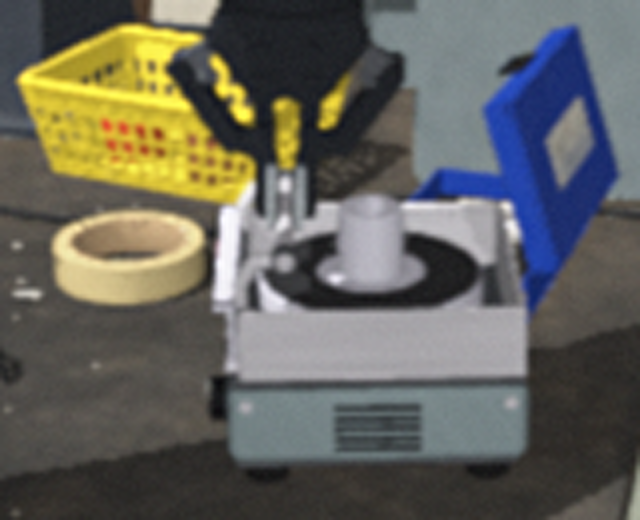

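The front stands upright with the bar at its stop (16 N and 15 N reaction). I'll open the jaws a little and lift straight off.

>>> carry_out(
  increments=[
    {"tx": 0, "ty": 0, "tz": 0, "turn": 0},
    {"tx": 0, "ty": 0, "tz": 0, "turn": 0},
    {"tx": 0, "ty": 0, "tz": 0, "turn": 0},
  ],
  grip=24,
)

```text
time_s: 20.5
ee_pos: [0.4825, 0.2646, 0.1267]
eef_rot: [3.135, -0.031, 2.868]
ft_force: [1.1, 0.1, -0.2]
opening: 0.0204
```

```bash
python3 - <<'E'
from h import *
bar(); shot('wrist','wrist23')
E
```

```text
x 30.1 z+12-69 69.7 r 75.9 alpha 66.6 F [ 1.1  0.1 -0.2] rpy [179.63  -1.75 164.32] open 0.0204 t 20.5
```

View pics/wrist23.png

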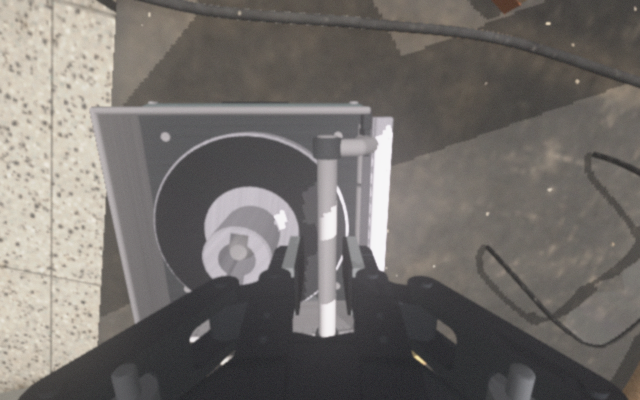

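The jaws are open and clear on both sides of the bar at (327,230). Lifting off and moving away.

>>> carry_out(
  increments=[
    {"tx": 0, "ty": 0, "tz": -10, "turn": 0},
    {"tx": 0, "ty": 0, "tz": -20, "turn": 0},
    {"tx": 0, "ty": 0, "tz": -35, "turn": 0},
    {"tx": 0, "ty": 0, "tz": -35, "turn": 0},
    {"tx": 0, "ty": 30, "tz": -10, "turn": 0},
    {"tx": 0, "ty": 45, "tz": 0, "turn": 0},
    {"tx": 0, "ty": 45, "tz": 0, "turn": 0},
    {"tx": 0, "ty": 45, "tz": 0, "turn": 0},
    {"tx": 0, "ty": 45, "tz": 0, "turn": 0},
    {"tx": 0, "ty": 30, "tz": 0, "turn": 0},
    {"tx": 0, "ty": 0, "tz": 0, "turn": 0},
  ],
)

```text
time_s: 21.65
ee_pos: [0.5568, 0.4999, 0.2512]
eef_rot: [3.132, -0.021, 2.863]
ft_force: [-0.5, -1.0, 0.5]
opening: 0.0206
```

```bash
python3 - <<'E'
from h import *
bar(); shot('side','side24'); shot('top','top24')
for t,(u,v,w,hh),n in [('top24',(190,120,130,120),'t24z'),('side24',(250,130,120,110),'s24z')]:
    c=load(t)[0][v:v+hh,u:u+w]; cv2.imwrite(f'pics/{n}.png',cv2.resize(c[:,:,::-1],None,fx=5,fy=5,interpolation=cv2.INTER_CUBIC))
for z in(.0765,.0905):
  c=np.array([.5265,.253]);th=np.radians(np.arange(0,360,3))
  for t,o in(('side24',(250,130)),('top24',(190,120))):
    q=np.array([proj(t,[c[0]+.062*np.cos(a),c[1]+.062*np.sin(a),z+.018]) for a in th]);q=(q-o+.5)*5
    print(z,t,'rim',q.min(0).round(),q.max(0).round(),'hubtop',((proj(t,[*c,z+.056])-o+.5)*5).round(),'bar shut',((proj(t,[.4798,.265,.127])-o+.5)*5).round())
E
```

```text
x 40.9 z+12-69 194.2 r 198.4 alpha 78.1 F [-0.5 -1.   0.5] rpy [179.45  -1.23 164.01] open 0.0206 t 21.65
0.0765 side24 rim [175. 183.] [455. 295.] hubtop [315. 156.] bar shut [204. 171.]
0.0765 top24 rim [188. 192.] [489. 487.] hubtop [328. 324.] bar shut [300. 443.]
0.0905 side24 rim [174. 155.] [456. 265.] hubtop [314. 126.] bar shut [204. 171.]
0.0905 top24 rim [182. 184.] [488. 485.] hubtop [324. 318.] bar shut [300. 443.]
```

View pics/s24z.png

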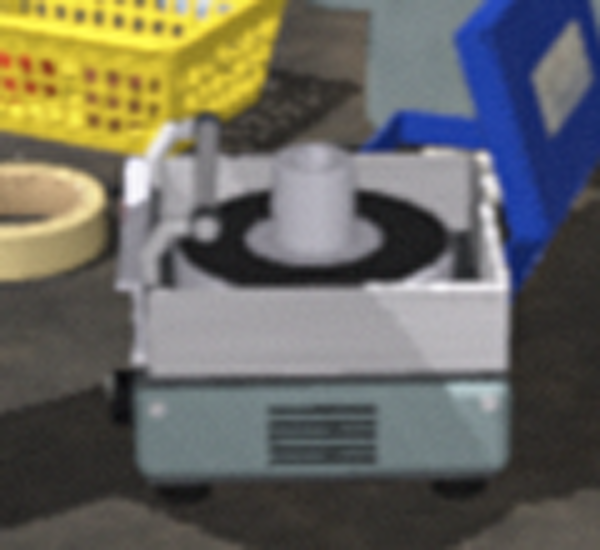

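View pics/t24z.png

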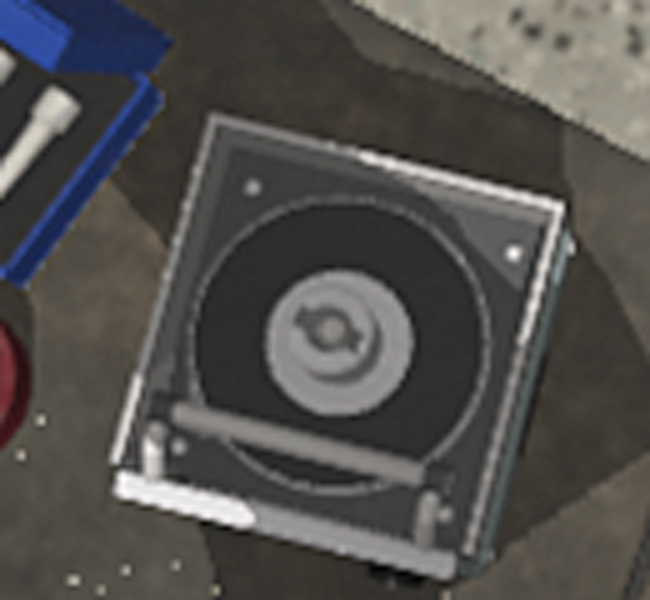

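The views agree. In the side view the bar runs from (206,118) to (208,228), its original shut place. The hub top is at (315,157), where home predicts (315,156) and on-the-keys (314,126). In the top view the rim circle also fits home, and the keyways line up round the shaft. The arm is clear, so I'll hand in.

>>> carry_out(
  increments=[
    {"tx": 0, "ty": 0, "tz": 0, "turn": 0},
    {"tx": 0, "ty": 0, "tz": 0, "turn": 0},
  ],
)

```text
time_s: 21.95
ee_pos: [0.5566, 0.4948, 0.252]
eef_rot: [3.135, -0.021, 2.859]
ft_force: [-0.5, -0.3, -0.1]
opening: 0.0207
```

```bash
python3 -c "
from plant import manip
print(manip.state()['time_s'], manip.close_job())"
```

```text
the job is handed in; nothing more can be done
21.95 None
```

The sharpener is ready and I handed the job in at 21.95 s. I swung the front down to its stop, and the wheel is fully home on the spindle with its keyways over the keys. I then lifted the bar along its arc until the front was fully shut.

**Last checks:**
- **Wheel:** the hub top is within about 1 mm of the fully home height, and 13 mm below where it would stop on the keys. The rim in the top view also fits fully home.
- **Front:** the bar is back in the same image position as when it was shut at the start.
- **Arm:** it is well clear of everything and no load showed on the wrist.
- **Forces:** the largest force I saw was about 22 N, when the front met its stop. I only read forces at the end of each move, so a brief higher peak is possible.

**What disagreed:**
- The camera views differed by up to about 4 mm on the wheel's first position.
- The tool drifted 2–3° off vertical, so the wheel leaned about 5° in the gripper. I let it go about 3 mm above the keys with the bore already on the shaft, and it levelled itself as it dropped home.

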